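Clamp the charging dock with T-bolts and load the battery packs

TASK

First clamp the blue charging dock down: put both T-bolts, one per slot, head-first lengthwise into the slots of the aluminium plate in front of the dock, turn each a quarter turn clockwise so its head lies square across the slot, slide it back into the notch of the grey ear and tighten its orange wing nut firmly, about half a turn. Then set every battery pack that is on the bench on a rail of its own and slide it back under the hood until the yellow catch snaps up behind it. Leave the mug and the jar where they stand.

Things in the scene. Friction and masses are not known exactly. Their poses are not given: they have to be found in the camera images.
- plate: Aluminium T-slot plate, 260 (x) x 240 (y) x 28 mm, fixed. Origin: centre of its underside, z up, +x away from the robot. Two T-slots run along its x at y = +65 and -65 mm, open at both ends: mouth 31 mm wide, 11 mm deep; below it a cavity 47 mm wide, 13 mm high, floor 4 mm above the plate's underside.
- dock: Blue charging dock, fixed on the plate; origin at the middle of the plate's top, same axes. Deck x=-12..128, y +-108, 12 mm high. At the back a wall (face x=118) with a hood over all lanes, underside 46 mm above the deck, reaching forward to x=103: packs cannot be lowered straight into their homes, they are slid under it. Two grey ears 8 mm thick reach forward over the slots to x=-73.
- drop0 (a point): Point in the middle of the +y slot's mouth, level with the plate's top (28 mm up), clear in front of the ear: a bolt head lying along the slot goes in here from above. Axes as the plate.
- seat0 (a point): Where a bolt's axis shall be in the notch of the +y ear: on the ear's top, 43 mm further along the slot (+x) than drop0. The notch is 20 mm wide, open towards -x, from 15 mm in front of this point to its flat bottom 8 mm behind it (a shank touches it when its axis is at this point). Ear 54 mm wide. Axes as the plate.
- drop1 (a point): Point in the middle of the -y slot's mouth, level with the plate's top (28 mm up), clear in front of the ear: a bolt head lying along the slot goes in here from above. Axes as the plate.
- seat1 (a point): Where a bolt's axis shall be in the notch of the -y ear: on the ear's top, 43 mm further along the slot (+x) than drop1. The notch is 20 mm wide, open towards -x, from 15 mm in front of this point to its flat bottom 8 mm behind it (a shank touches it when its axis is at this point). Ear 54 mm wide. Axes as the plate.
- bolt_a: Steel T-bolt with orange wing nut, 0.24 kg, 74.5 mm tall, standing on its head in a pocket of the grey caddy (walls 18 mm high). Origin: centre of the head's underside, z up the shank. Head 44 (x) x 26 (y) x 10 mm, shank 15 mm dia. In the slot's cavity it can be turned clockwise (from above) only, until its square corners meet the walls at 90 to 100 degrees; then only the nut turns.
- wing_a (a point): Grip point in the orange wing of that bolt's nut, on the bolt axis, 66.5 mm above the bolt's origin when slack, 8 mm below the wing's top. Wing: bar 56 mm long (x), 12 mm thick (y), 28 mm high, on a hub 24 mm dia., 8 mm high, and a spring washer 38 mm dia., 4 mm thick, whose underside (32 mm below this point) presses on the ear. Slack, wing and head are parallel.
- nut_a_turn (a joint): Turn of that nut on its bolt, rad: 0 slack (start), grows clockwise from above, hard stop at 3.5. Moves 2.5 mm towards the head per rad; 0.1 N m friction: it carries the bolt round until the slot stops the head, and stays put when let go. In the notch it comes down on to the ear and draws the head up to the slot's lips (about 2.2), then squeezes its spring washer (8 N/mm): tight from 2.7.
- bolt_b: Steel T-bolt with orange wing nut, 0.24 kg, 74.5 mm tall, standing on its head in a pocket of the grey caddy (walls 18 mm high). Origin: centre of the head's underside, z up the shank. Head 44 (x) x 26 (y) x 10 mm, shank 15 mm dia. In the slot's cavity it can be turned clockwise (from above) only, until its square corners meet the walls at 90 to 100 degrees; then only the nut turns.
- wing_b (a point): Grip point in the orange wing of that bolt's nut, on the bolt axis, 66.5 mm above the bolt's origin when slack, 8 mm below the wing's top. Wing: bar 56 mm long (x), 12 mm thick (y), 28 mm high, on a hub 24 mm dia., 8 mm high, and a spring washer 38 mm dia., 4 mm thick, whose underside (32 mm below this point) presses on the ear. Slack, wing and head are parallel.
- nut_b_turn (a joint): Turn of that nut on its bolt, rad: 0 slack (start), grows clockwise from above, hard stop at 3.5. Moves 2.5 mm towards the head per rad; 0.1 N m friction: it carries the bolt round until the slot stops the head, and stays put when let go. In the notch it comes down on to the ear and draws the head up to the slot's lips (about 2.2), then squeezes its spring washer (8 N/mm): tight from 2.7.
- pack0_mid (a point): Centre (35 mm above its underside) of a battery pack, 0.3 to 0.5 kg; may be absent. Black body 84 (x) x 55 (y) x 40 mm high, brass contacts and yellow bands at both ends; on its top a green grip fin 40 (x) x 14 (y) x 30 mm high (70 mm in all). Along its underside (x) a groove 27 mm wide, 10 mm deep, that straddles a rail. Either end may go first.
- pack1_mid (a point): Centre (35 mm above its underside) of a battery pack, 0.3 to 0.5 kg; may be absent. Black body 84 (x) x 55 (y) x 40 mm high, brass contacts and yellow bands at both ends; on its top a green grip fin 40 (x) x 14 (y) x 30 mm high (70 mm in all). Along its underside (x) a groove 27 mm wide, 10 mm deep, that straddles a rail. Either end may go first.
- pack2_mid (a point): Centre (35 mm above its underside) of a battery pack, 0.3 to 0.5 kg; may be absent. Black body 84 (x) x 55 (y) x 40 mm high, brass contacts and yellow bands at both ends; on its top a green grip fin 40 (x) x 14 (y) x 30 mm high (70 mm in all). Along its underside (x) a groove 27 mm wide, 10 mm deep, that straddles a rail. Either end may go first.
- home0 (a point): Where a pack's centre is when fully home on steel rail 0 (along x, 20 mm wide, 12 mm high on the deck), its end against the back wall; axes as the dock. Lowered on to the rail 30 to 42 mm in front (-x) of this point, a pack rests at this same height, clear of the hood. One pack per rail, any rail. Rails are 70 mm apart.
- catch0 (a joint): Yellow spring catch in rail 0, m: 0 = up (5 mm above the rail), grows as pressed down; a pack over it holds it down (under 2 N); when the pack is within about 2 mm of home it snaps up behind the pack's rear end and holds it.
- home1 (a point): Where a pack's centre is when fully home on steel rail 1 (along x, 20 mm wide, 12 mm high on the deck), its end against the back wall; axes as the dock. Lowered on to the rail 30 to 42 mm in front (-x) of this point, a pack rests at this same height, clear of the hood. One pack per rail, any rail. Rails are 70 mm apart.
- catch1 (a joint): Yellow spring catch in rail 1, m: 0 = up (5 mm above the rail), grows as pressed down; a pack over it holds it down (under 2 N); when the pack is within about 2 mm of home it snaps up behind the pack's rear end and holds it.
- home2 (a point): Where a pack's centre is when fully home on steel rail 2 (along x, 20 mm wide, 12 mm high on the deck), its end against the back wall; axes as the dock. Lowered on to the rail 30 to 42 mm in front (-x) of this point, a pack rests at this same height, clear of the hood. One pack per rail, any rail. Rails are 70 mm apart.
- catch2 (a joint): Yellow spring catch in rail 2, m: 0 = up (5 mm above the rail), grows as pressed down; a pack over it holds it down (under 2 N); when the pack is within about 2 mm of home it snaps up behind the pack's rear end and holds it.
- mug: Blue mug, 80 mm wide, 95 mm tall, a bystander; origin at its base.
- jar: Glass jar, 64 mm wide, 85 mm tall, a bystander; origin at its base.

How it is judged (in metres and radians):
On the way, in this order (a step that is already met when the one before it is completed fails the run):
1. both T-bolts stand square in the notches and are tight ((horizontal distance between bolt_a and seat0 below 0.009 m or horizontal distance between bolt_a and seat1 below 0.009 m) and angle between the x axis of each of bolt_a, bolt_b and the y axis of plate, either way round below 0.3 rad and angle between each of bolt_a, bolt_b's own z axis and vertical below 0.1 rad and z of each of bolt_a, bolt_b in the frame of plate above 0.0055 m and contact force between each of bolt_a, bolt_b and dock above 6 N and (horizontal distance between bolt_b and seat0 below 0.009 m or horizontal distance between bolt_b and seat1 below 0.009 m)), for 0.3 s.
2. every pack on the bench is home on a rail (((distance between pack0_mid and home0 below 0.009 m and angle between the x axis of pack0_mid and the x axis of home0, either way round below 0.12 rad) or (distance between pack0_mid and home1 below 0.009 m and angle between the x axis of pack0_mid and the x axis of home1, either way round below 0.12 rad) or (distance between pack0_mid and home2 below 0.009 m and angle between the x axis of pack0_mid and the x axis of home2, either way round below 0.12 rad)) and ((distance between pack1_mid and home0 below 0.009 m and angle between the x axis of pack1_mid and the x axis of home0, either way round below 0.12 rad) or (distance between pack1_mid and home1 below 0.009 m and angle between the x axis of pack1_mid and the x axis of home1, either way round below 0.12 rad) or (distance between pack1_mid and home2 below 0.009 m and angle between the x axis of pack1_mid and the x axis of home2, either way round below 0.12 rad)) and ((distance between pack2_mid and home0 below 0.009 m and angle between the x axis of pack2_mid and the x axis of home0, either way round below 0.12 rad) or (distance between pack2_mid and home1 below 0.009 m and angle between the x axis of pack2_mid and the x axis of home1, either way round below 0.12 rad) or (distance between pack2_mid and home2 below 0.009 m and angle between the x axis of pack2_mid and the x axis of home2, either way round below 0.12 rad)) and value of joint each of catch0, catch1, catch2 below 0.002 m), for 0.2 s.
At the end, for the whole second after the job is handed in: Each bolt within 9 mm of a notch seat, upright, head within 17 degrees of square across the slot and drawn up 1.5 mm or more, nut pressing on the ear with over 6 N; every pack present within 9 mm of a rail's home and along the rail; all catches up (within 2 mm); all released and still (all of step 1 and all of step 2 and linear speed of each of bolt_a, bolt_b below 0.02 m/s); the robot touches nothing.
It fails at once if the mug is pushed away or tipped over (distance of mug from where it was at the start of the episode above 0.05 m or angle between mug's own z axis and vertical above 0.5 rad).
It fails at once if the jar is pushed away or tipped over (distance of jar from where it was at the start of the episode above 0.05 m or angle between jar's own z axis and vertical above 0.5 rad).
Of pack0, pack1, pack2 only 1 to 3 are there at a start; the rules pass over those that are not, and their reading is None.
At some moment in a run one of pack0, pack1, pack2 may be knocked a few centimetres aside while the robot is not near it.
It also fails if it takes over 210 s, if anything falls off the work surface, if the arm or the gripper's body presses on something with over 40 N, if the wrist force passes 120 N, or if a joint passes its speed limit or range.

ROBOT

A 6-joint arm with a two-finger parallel gripper is mounted at the origin on the work surface. World frame = base frame: x ahead of the robot, y to its left, z up, the work surface at z = 0. Lengths are in m, angles in degrees, forces in N, time in s.
With the tool pointing down it reaches from about 0.35 to 0.875 m from the base axis. Payload 4.2 kg.
Tool frame: the origin (TCP) lies where the fingers leave the gripper's body, on its centre line; the fingertips stand 70 mm ahead of it and the grasp point (between the pads) lies 51 mm ahead of it; z points along the fingers, y is the direction in which the jaws open and shut (so a half turn about z gives the same grasp; the last joint's range is limited). The gripper opens to 87 mm and grips with 3 to 60 N. Pads are 19 mm wide; open, the fingers measure 117 mm over their backs; the gripper's body (75 mm by 190 mm) begins 51 mm behind the grasp point.
Start: joints at [-54.167, 22.042, 0.453, 0, -68.411, -14.817], TCP at [0.224, -0.583, 0.292] pointing down, gripper open.
Joint ranges: [-179.83, 179.83], [-69.29, 118.12], [-61.27, 80.66], [-181.25, 117.63], [-171.15, -9.14], [-177.46, 177.46]. Speed limits (degrees/s): [159.86, 159.86, 180, 180, 180, 180].

INTERFACE

Orientations are given as a 3x3 rotation matrix whose columns are the frame's x, y, z axes.
In Python, from station import sense, capture, camera_model, finish_job gives the robot as it stands.
- The arm moves only by the shell command python3 -m inch 'ROWS'. ROWS is JSON, a list of rows, each an object with "hand": the closure, from 0 (fully open) to 1 (shut); "slide": the shift along the world's x, y, z in cm, a list of three; "yaw": the turn about the world's z in rad. A call has 1 to 10 rows; each row is the pose to reach, as a shift and turn from the pose commanded when the call began; what a row does not reach only later rows make up. A row lasts 1/8 s, in which the tool goes at most 62.5 mm and 10.7 degrees, less where a joint would pass 70% of its speed; a pose out of reach is approached as far as the arm can. A call with a gripper value outside its range is refused whole. The fingers move at their own pace and stop on an object; the grip force is fixed at half the most. Time passes only in rows, so rows that repeat a pose let the fingers close. It gives the time, the measured TCP pose, the force and the opening at its end, in the units of the state.
- sense(): the state, without advancing time (a new reading comes with each control period).
- capture(name): name is "scene" or "side" or "wrist"; returns the picture (400x640x3 uint8, blue, green, red); there is no depth.
- camera_model(name): a dict with "mtx" (3x3 intrinsics, pixels), "k1" (the pictures are not rectified: a ray, as slopes to the right and down, at radius r is drawn at 1 + k1 r^2 times it, then the intrinsics apply), "xyz" and "orientation" of the camera in the world; the wrist camera has in their place "tool_from_camera" (4x4, takes a point from camera to tool coordinates, whose origin is the TCP and whose axes are the flange's). Camera axes: x right, y up, looking along -z (the intrinsics and any distortion apply to the point x, -y, -z); pixel columns grow to the right and rows downward; lengths in m; the calibration is good to about 2 mm. A picture is of the moment at which its call begins: read the wrist's pose just before it. camera_model takes no time and is no camera call.
- finish_job(): hands the job in, once; it reports no verdict.
The state is a dict: "time_s": time; "joints": joint angles; "joint_velocities": joint speeds; "effort": joint torques, N m; "tcp_pos": TCP position; "ee_rot": TCP orientation; "wrist_force": force on the tool from outside, world axes, zero at the start; "moment": the same for the moment, N m; "gripper_width": opening from 0.0 (shut) to 1.0 (fully open).
Only numpy, scipy, OpenCV 4.12 (cv2) and the standard library are available. Lean on these libraries where they do the work, as an engineer would, in place of code of your own. Each camera call takes 0.05 s, during which the arm holds its last target. There are 200 camera calls.

## Working session

There is one attempt and no reset: what is moved stays moved. The work goes in short steps, Python scripts to look and compute and a shell command to move; the robot and the scene stay as the last step left them, time stands still between calls to the robot, and variables do not carry over. Pictures are saved under pics/ and viewed, about 12 in all and at most 16, crops included, and the job is handed in when it is done.

```bash
ls; mkdir -p pics; python3 - <<'E'
from station import *
import cv2
for n in("scene","side"):
    im=capture(n); cv2.imwrite(f"pics/{n}0.png",im); print(n,camera_model(n))
print(camera_model("wrist"));print(sense())
E
```

```text
pics
scene {'mtx': array([[448.40291448,   0.        , 321.212343  ],
       [  0.        , 448.40291448, 197.39253766],
       [  0.        ,   0.        ,   1.        ]]), 'k1': -0.05313804083733074, 'xyz': array([1.46753184, 0.55883821, 0.84062936]), 'orientation': array([[-0.54811364, -0.48355481,  0.68245599],
       [ 0.83640118, -0.31895316,  0.44575997],
       [ 0.00212212,  0.81513412,  0.57926839]])}
side {'mtx': array([[414.46781254,   0.        , 322.9941418 ],
       [  0.        , 414.46781254, 199.28394902],
       [  0.        ,   0.        ,   1.        ]]), 'k1': -0.07806403157326132, 'xyz': array([ 0.10320251, -0.9755025 ,  0.76625996]), 'orientation': array([[ 0.89785841,  0.25138147, -0.36146595],
       [-0.439773  ,  0.47248457, -0.76377879],
       [-0.02121275,  0.84472817,  0.53477503]])}
{'mtx': array([[337.23431561,   0.        , 321.90741088],
       [  0.        , 337.23431561, 195.23532956],
       [  0.        ,   0.        ,   1.        ]]), 'k1': 0.008387492536593195, 'tool_from_camera': array([[ 4.11533259e-04,  9.53344349e-01,  3.01884717e-01,
   
[... 374 characters left out ...]
2e-02,
       -6.84119938e+01, -1.48173500e+01]), 'joint_velocities': array([ 0.08296774, -0.13592279,  0.09595292,  0.0738115 ,  0.04075296,
        0.02459529]), 'effort': array([-6.91547993e-04, -3.91688919e+01,  1.87935072e+01,  4.23200548e+00,
        1.34664660e-02, -7.45407874e-05]), 'tcp_pos': array([ 0.22401452, -0.58306021,  0.29128376]), 'ee_rot': array([[-9.33537422e-01, -3.58478995e-01, -8.31547025e-04],
       [-3.58479929e-01,  9.33535777e-01,  1.75875617e-03],
       [ 1.45801753e-04,  1.93995762e-03, -9.99998108e-01]]), 'wrist_force': array([-0.59579625,  0.47591818,  0.14101972]), 'moment': array([-0.0417872 , -0.01190978, -0.00375526]), 'gripper_width': 1.0024964223508872}
```

View pics/scene0.png

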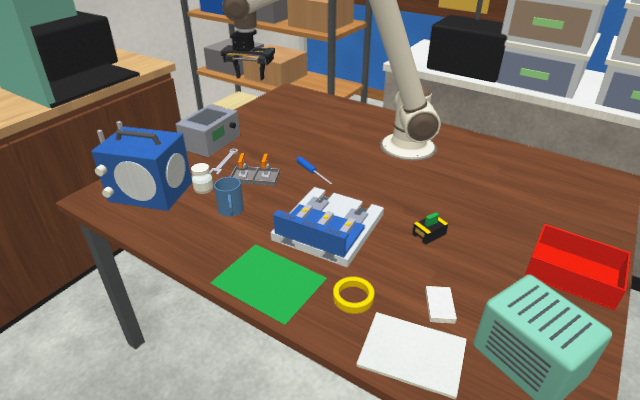

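View pics/side0.png

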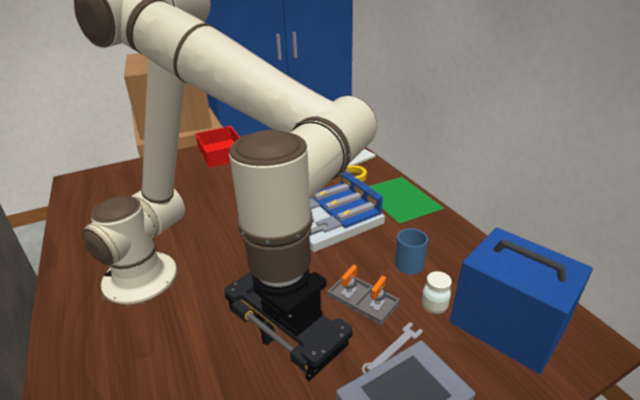

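Scene: the plate and dock are around (330,225), the bolts' orange wings at (241,160) and (265,160), one pack at (430,228), the mug at (229,195) and the jar at (202,178). Side: the wings are at (348,275) and (378,290). Next come the helpers and a rough localisation.

```bash
cat > h.py <<'E'
import numpy as np, cv2
from station import *
def cam(n,s=None):
    m=camera_model(n)
    if n=="wrist":
        s=s or sense(); T=m["tool_from_camera"]
        R=np.array(s["ee_rot"]); return m,R@T[:3,:3],R@T[:3,3]+np.array(s["tcp_pos"])
    return m,m["orientation"],np.array(m["xyz"])
def ray(c,uv):
    m,R,o=c; K=m["mtx"]; d=np.array([(uv[0]-K[0,2])/K[0,0],(uv[1]-K[1,2])/K[1,1]])
    x=d.copy()
    for _ in range(8): x=d/(1+m["k1"]*(x@x))
    v=R@np.array([x[0],-x[1],-1]); return o,v/np.linalg.norm(v)
def onz(c,uv,z):
    o,v=ray(c,uv); return o+v*(z-o[2])/v[2]
def tri(c1,u1,c2,u2):
    (a,p),(b,q)=ray(c1,u1),ray(c2,u2)
    s=np.linalg.lstsq(np.c_[p,-q],b-a,rcond=None)[0]; x,y=a+s[0]*p,b+s[1]*q
    return (x+y)/2,np.linalg.norm(x-y)
def proj(c,P):
    m,R,o=c; p=R.T@(np.asarray(P)-o); x=np.array([p[0],-p[1]])/-p[2]; x=x*(1+m["k1"]*(x@x))
    return (m["mtx"]@[x[0],x[1],1])[:2]
def blobs(im,lo,hi,amin=20):
    m=cv2.inRange(cv2.cvtColor(im,cv2.COLOR_BGR2HSV),lo,hi)
    n,l,s,c=cv2.connectedComponentsWithStats(m)
    return [(c[i].round(1),int(s[i,4]),s[i,:4]) for i in range(1,n) if s[i,4]>=amin],m,l
def yawof(s): R=np.array(s["ee_rot"]); return np.arctan2(R[1,1],R[0,1])
np.set_printoptions(precision=4,suppress=True)
E
python3 - <<'E'
from h import *
S,D=cam("scene"),cam("side")
s=cv2.imread("pics/scene0.png");d=cv2.imread("pics/side0.png")
for nm,lo,hi in(("orange",(5,180,150),(18,255,255)),("green",(50,100,50),(80,255,255))):
    for k,im in(("s",s),("d",d)): print(nm,k,*[(b[0],b[1],b[2]) for b in blobs(im,lo,hi,15)[0]],sep="\n ")
cv2.imwrite("pics/crop1.png",cv2.resize(s[145:275,220:460],None,fx=3.3,fy=3.3,interpolation=cv2.INTER_CUBIC))
for uv in((432,217),(430,240)): print(onz(S,uv,.06),onz(S,uv,0.0))
for uv in((310,188),(383,208),(349,263),(270,238)): print(uv,onz(S,uv,.028))
for uv in((229,195),(202,178)): print(uv,onz(S,uv,.05))
E
```

```text
orange
 s
 (array([240.5, 159.7]), 53, array([238, 153,   6,  15], dtype=int32))
 (array([263.9, 159.9]), 59, array([261, 153,   7,  16], dtype=int32))
orange
 d
 (array([348.5, 274.4]), 164, array([341, 264,  16,  22], dtype=int32))
 (array([378.2, 285.7]), 152, array([372, 275,  14,  24], dtype=int32))
green
 s
 (array([218.2, 132.8]), 99, array([213, 126,  11,  15], dtype=int32))
 (array([431.3, 219.2]), 139, array([425, 212,  14,  15], dtype=int32))
 (array([269.1, 282.8]), 4827, array([211, 244, 116,  81], dtype=int32))
green
 d
 (array([404.3, 199.8]), 1771, array([370, 177,  73,  46], dtype=int32))
[0.4549 0.2738 0.06  ] [ 0.3771  0.2518 -0.    ]
[0.5522 0.3071 0.06  ] [ 0.4818  0.2878 -0.    ]
(310, 188) [ 0.4863 -0.1253  0.028 ]
(383, 208) [0.4534 0.1203 0.028 ]
(349, 263) [0.7165 0.155  0.028 ]
(270, 238) [ 0.7512 -0.0785  0.028 ]
(229, 195) [ 0.6814 -0.293   0.05  ]
(202, 178) [ 0.6584 -0.4328  0.05  ]
```

View pics/crop1.png

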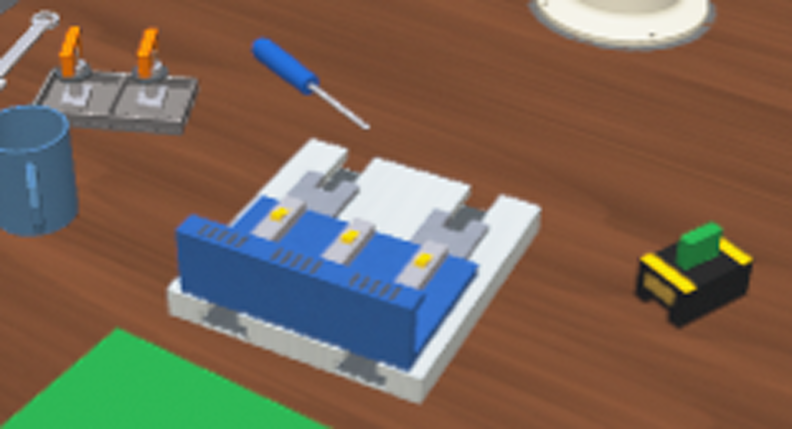

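```bash
python3 - <<'E'
from h import *
S,D=cam("scene"),cam("side")
print(tri(S,(240.5,159.7),D,(378.2,285.7)),tri(S,(263.9,159.9),D,(348.5,274.4)))
print(tri(S,(431.3,219.2),S,(431.3,219.2))[1], onz(S,(431.3,219.2),.055))
print(onz(D,(412,238),.095))
print(yawof(sense()))
E
```

```text
(array([ 0.5229, -0.3838,  0.0679]), np.float64(0.001191958840612822)) (array([ 0.4798, -0.3169,  0.0676]), np.float64(0.0016735754432946502))
0.0 [0.4592 0.2741 0.055 ]
[ 0.68   -0.2977  0.095 ]
1.937435140402855
```

```bash
python3 -m inch '[{"hand":0,"slide":[13.8,11.7,3],"yaw":0},{"hand":0,"slide":[27.6,23.3,3],"yaw":0},{"hand":0,"slide":[27.6,23.3,3],"yaw":0},{"hand":0,"slide":[27.6,23.3,3],"yaw":0},{"hand":0,"slide":[27.6,23.3,3],"yaw":0},{"hand":0,"slide":[27.6,23.3,3],"yaw":0},{"hand":0,"slide":[27.6,23.3,3],"yaw":0},{"hand":0,"slide":[27.6,23.3,3],"yaw":0}]'; python3 - <<'E'
from h import *
s=sense(); im=capture("wrist"); cv2.imwrite("pics/w1.png",im); C=cam("wrist",s)
np.save("pics/w1.npy",{k:np.array(v) for k,v in s.items()},allow_pickle=True)
b,m,l=blobs(im,(5,180,150),(18,255,255),50)
for c,a,r in b:
    i=l[int(c[1]),int(c[0])]; rc=cv2.minAreaRect(np.argwhere(l==i)[:,::-1].astype(np.float32))
    P=onz(C,rc[0],.077); print(c,a,rc,P)
    q=cv2.boxPoints(rc); W=[onz(C,x,.077)[:2] for x in q]
    for j in(0,1): e=W[j+1]-W[j]; print("  edge",np.linalg.norm(e),np.arctan2(e[1],e[0]))
E
```

```text
time_s: 1.1
tcp_pos: [0.4998, -0.3503, 0.3216]
ee_rot: [[-0.933, -0.359, -0.001], [-0.359, 0.933, 0.001], [0.001, 0.001, -1.0]]
wrist_force: [-0.6, -0.4, 0.5]
gripper_width: 0.999
[286.9 173.6] 139 ((319.5, 199.5), (399.0, 639.0), 90.0) [ 0.5278 -0.342   0.077 ]
  edge 0.5625140992082249 1.9385893688910425
  edge 0.47184240223651114 0.6406837419488277
```

View pics/w1.png

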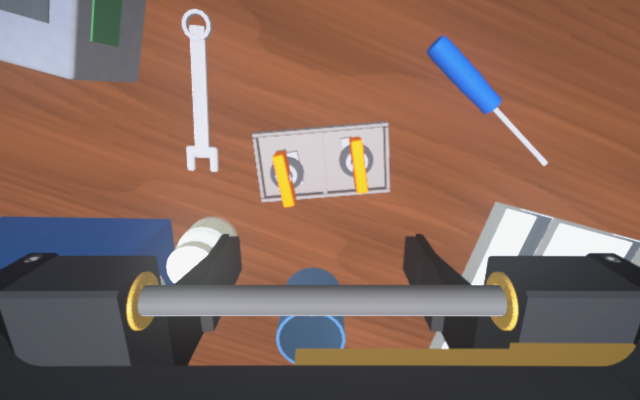

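Wrist: the wings run (281,153)–(289,206) and (354,138)–(361,191) in the caddy, the jar is at (200,245), the mug rim at (310,335), and the plate corner at right. I'll refine the wings using their bright top faces.

```bash
python3 - <<'E'
from h import *
s=np.load("pics/w1.npy",allow_pickle=True).item(); im=cv2.imread("pics/w1.png"); C=cam("wrist",s)
hsv=cv2.cvtColor(im,cv2.COLOR_BGR2HSV); print(hsv[175:185:3,278:296:2].reshape(-1,9,3)[1], hsv[165,350:368:2])
for lo in((5,150,120),(17,150,120)):
  for c,a,r in blobs(im,lo,(25,255,255),60)[0]:
    if r[1]>230: continue
    _,m,l=blobs(im,lo,(25,255,255),60)
    i=np.bincount(l[r[1]:r[1]+r[3],r[0]:r[0]+r[2]][m[r[1]:r[1]+r[3],r[0]:r[0]+r[2]]>0]).argmax()
    rc=cv2.minAreaRect(np.argwhere(l==i)[:,::-1].astype(np.float32))
    W=[onz(C,x,.077)[:2] for x in cv2.boxPoints(rc)]
    print(lo[0],c,a,onz(C,rc[0],.077),[(np.linalg.norm(e).round(4),np.arctan2(e[1],e[0]).round(3)) for e in(W[1]-W[0],W[2]-W[1])])
# caddy corners
for uv in((254,134),(388,123),(390,190),(263,201)): print(uv,onz(C,uv,.018))
# shank/washer disc centers
print(onz(C,(287,172),.043),onz(C,(356,160),.043))
# plate corner
print(onz(C,(497,203),.028))
E
```

```text
[[ 24 188 247]
 [ 25 198 247]
 [ 25 196 247]
 [ 26 196 247]
 [ 25 198 247]
 [ 14 190 241]
 [166  17 221]
 [129  12 221]
 [120   9 240]] [[123  11 233]
 [  4  36 225]
 [ 21 191 247]
 [ 26 194 247]
 [ 26 194 247]
 [ 26 196 247]
 [ 25 197 247]
 [ 19 160 247]
 [133  10 234]]
5 [358.6 167.9] 452 [ 0.4785 -0.3183  0.077 ] [(np.float64(0.0126), np.float64(2.057)), (np.float64(0.0582), np.float64(0.522))]
5 [284.9 182. ] 588 [ 0.5204 -0.3843  0.077 ] [(np.float64(0.0144), np.float64(2.151)), (np.float64(0.0598), np.float64(0.547))]
17 [359.5 171.1] 370 [ 0.4799 -0.3171  0.077 ] [(np.float64(0.011), np.float64(2.062)), (np.float64(0.0549), np.float64(0.527))]
17 [284.  185.2] 397 [ 0.5224 -0.3847  0.077 ] [(np.float64(0.0108), np.float64(2.166)), (np.float64(0.0555), np.float64(0.558))]
(254, 134) [ 0.4984 -0.4354  0.018 ]
(388, 123) [ 0.4308 -0.2948  0.018 ]
(390, 190) [ 0.5035 -0.259   0.018 ]
(263, 201) [ 0.573  -0.4001  0.018 ]
[ 0.5209 -0.3842  0.043 ] [ 0.4802 -0.3167  0.043 ]
[ 0.47   -0.1346  0.028 ]
```

```bash
python3 -m inch '[{"hand":0,"slide":[1,5.8,2],"yaw":-0.1},{"hand":0,"slide":[2,11.6,4],"yaw":-0.2},{"hand":0,"slide":[3,17.4,6],"yaw":-0.23},{"hand":0,"slide":[4,23.2,8],"yaw":-0.23},{"hand":0,"slide":[5,29,8],"yaw":-0.23},{"hand":0,"slide":[6,35,8],"yaw":-0.23},{"hand":0,"slide":[6,35,8],"yaw":-0.23},{"hand":0,"slide":[6,35,8],"yaw":-0.23}]'; python3 - <<'E'
from h import *
s=sense(); im=capture("wrist"); cv2.imwrite("pics/w2.png",im); C=cam("wrist",s)
np.save("pics/w2.npy",{k:np.array(v) for k,v in s.items()},allow_pickle=True)
print(s["joint_velocities"],yawof(s))
E
```

```text
time_s: 2.15
tcp_pos: [0.5598, -0.0015, 0.4022]
ee_rot: [[-0.991, -0.135, -0.0], [-0.135, 0.991, -0.0], [0.0, -0.0, -1.0]]
wrist_force: [0.3, -0.9, 0.1]
gripper_width: 1.004
[-1.2494 -0.2295  0.1274  0.032   0.1467 -0.1061] 1.7065133568959485
```

View pics/w2.png

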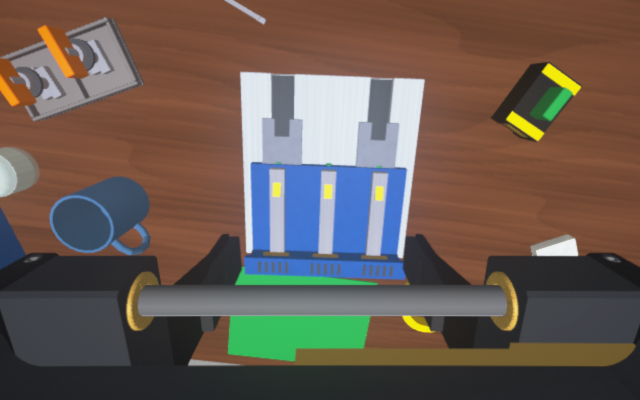

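Wrist w2: the plate's front corners are at (240,72) and (423,79), the slots at (283,100) and (380,105), the rails are clear, and the pack is at (540,100) with its fin at (552,103). I'll fit the slot lines and the front edge.

```bash
python3 - <<'E'
from h import *
s=np.load("pics/w2.npy",allow_pickle=True).item(); im=cv2.imread("pics/w2.png"); C=cam("wrist",s)
g=cv2.cvtColor(im,cv2.COLOR_BGR2GRAY).astype(float)
sides=[]
def cross(row,lo,hi,sgn):
    d=np.diff(row[lo:hi])*sgn; i=d.argmax(); w=np.clip(d[max(0,i-1):i+2],0,None)
    return lo+max(0,i-1)+ (w*np.arange(len(w))).sum()/w.sum()+.5
E={k:[] for k in"abcdef"}
for v in range(86,112):
    r=g[v]
    for k,lo,hi,sg in(("a",236,250,1),("b",264,280,-1),("c",286,302,1),("d",360,377,-1),("e",383,400,1),("f",412,430,-1)):
        E[k].append(onz(C,(cross(r,lo,hi,sg),v),.028)[:2])
for k in E:
    p=np.array(E[k]); f=np.polyfit(p[:,0],p[:,1],1); print(k,"yaw",np.arctan(f[0]).round(4),"rms",np.std(p[:,1]-np.polyval(f,p[:,0])).round(4))
    E[k]=p
F=[]
for u in list(range(245,270))+list(range(300,362))+list(range(396,420)):
    F.append(onz(C,(u,cross(g[:,u],62,90,1)),.028)[:2])
F=np.array(F);f=np.polyfit(F[:,1],F[:,0],1);print("front yaw",-np.arctan(f[0]),np.std(F[:,0]-np.polyval(f,F[:,1])))
yw=(-np.arctan(f[0])); 
import sys
ys=[np.arctan(np.polyfit(E[k][:,0],E[k][:,1],1)[0]) for k in"abcdef"]
yaw=np.mean(ys+[yw]*6);print("yaw",yaw,np.mean(ys),yw)
X=np.array([np.cos(yaw),np.sin(yaw)]);Y=np.array([-X[1],X[0]])
o={k:(E[k]@Y).mean() for k in E};print({k:(o[k]-o['a']).round(4) for k in o})
yc=np.mean([o[k] for k in"abcdef"]);xf=(F@X).mean()
P=X*(xf+.13)+Y*yc; print("plate",P, "y centres",[(o[k]-yc).round(4) for k in o])
# ears front edge at z .028+.012? and pack fin
for u in(264,299,360,396): print("ear front",u,(onz(C,(u,cross(g[:,u+ (1 if u in(264,360) else -1)],110,135,-1)),.040)[:2]-P)@X)
for yy in(.065,-.065):
  print("sample",P+Y*yy-X*.116,)
b=blobs(im,(50,100,50),(85,255,255),60)
for c,a,r in b[0]:
    if c[0]>500:
        l=b[2]; p=np.argwhere(l==l[int(c[1]),int(c[0])])[:,::-1].astype(np.float32); rc=cv2.minAreaRect(p)
        W=[onz(C,x,.070)[:2] for x in cv2.boxPoints(rc)];print("fin",rc,onz(C,rc[0],.07),[(np.linalg.norm(e).round(4),np.arctan2(e[1],e[0]).round(3)) for e in(W[1]-W[0],W[2]-W[1])])
cv2.imwrite("pics/w2c.png",np.hstack([cv2.resize(im[55:205,235:430],None,fx=3,fy=3,interpolation=2),cv2.resize(im[55:155,485:590],None,fx=2,fy=4.5,interpolation=2)]))
E
```

```text
a yaw 0.0967 rms 0.0001
b yaw 0.0966 rms 0.0001
c yaw 0.0985 rms 0.0001
d yaw 0.0971 rms 0.0001
e yaw 0.1 rms 0.0002
f yaw 0.0968 rms 0.0001
front yaw 0.09813634562347422 0.00013364995536635206
yaw 0.09787766428872768 0.09761898295398114 0.09813634562347422
{'a': np.float64(0.0), 'b': np.float64(0.0406), 'c': np.float64(0.0705), 'd': np.float64(0.1703), 'e': np.float64(0.2004), 'f': np.float64(0.2411)}
plate [0.5893 0.0112] y centres [np.float64(-0.1205), np.float64(-0.0799), np.float64(-0.05), np.float64(0.0498), np.float64(0.08), np.float64(0.1206)]
ear front 264 -0.07381661983964802
ear front 299 -0.07402418687782539
ear front 360 -0.07352619872595698
ear front 396 -0.07401413701476144
sample [0.4675 0.0646]
sample [ 0.4802 -0.0648]
fin ((551.0038452148438, 103.28075408935547), (22.10186004638672, 42.71272277832031), 37.87498474121094) [0.4579 0.2649 0.07  ] [(np.float64(0.0455), np.float64(2.732)), (np.float64(0.0286), np.float64(1.135))]
```

View pics/w2c.png

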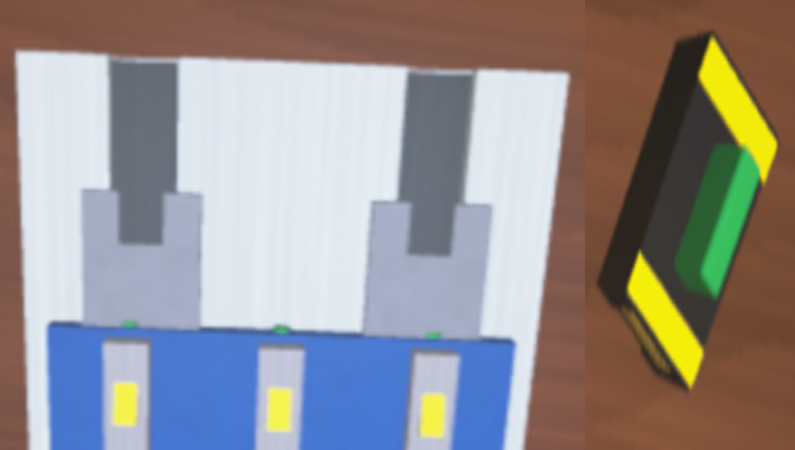

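```bash
cat >> h.py <<'E'
P0=np.array([.5893,.0112]);PY=.0979;PX=np.array([np.cos(PY),np.sin(PY)]);PYv=np.array([-PX[1],PX[0]])
def pt(x,y): return P0+PX*x+PYv*y
def st():
    s=sense();print("t",s["time_s"],"tcp",s["tcp_pos"],"yaw",round(yawof(s),4),"j6",s["joints"][5].round(1),"j1",s["joints"][0].round(1),"F",np.array(s["wrist_force"]).round(1),"M",np.array(s["moment"]).round(2),"w",round(s["gripper_width"],3));return s
E
python3 - <<'E'
from h import *
st()
for y in(.065,-.065): print("drop",pt(-.101,y),"seat",pt(-.058,y))
for y in(.07,0,-.07): print("home",pt(.118-.042,y))
print(np.load("pics/w1.npy",allow_pickle=True).item()["joints"])
E
```

```text
t 2.2 tcp [ 0.5598 -0.002   0.4023] yaw 1.7056 j6 -98.7 j1 16.4 F [-0.3  0.3  0.3] M [-0.08 -0.   -0.02] w 1.002
drop [0.4824 0.066 ] seat [0.5252 0.0702]
drop [ 0.4951 -0.0634] seat [ 0.5379 -0.0592]
home [0.6581 0.0883]
home [0.6649 0.0186]
home [ 0.6718 -0.051 ]
[-19.8459  19.6085   1.04    -0.0067 -71.5137 -49.1149]
```

```bash
python3 -m inch '[{"hand":0.2,"slide":[-1,-4,-2],"yaw":0.18},{"hand":0.2,"slide":[-2,-8,-4],"yaw":0.36},{"hand":0.2,"slide":[-3,-12,-6],"yaw":0.54},{"hand":0.2,"slide":[-4,-16,-8],"yaw":0.72},{"hand":0.2,"slide":[-5,-20,-10],"yaw":0.9},{"hand":0.2,"slide":[-6,-24,-12],"yaw":1.08},{"hand":0.2,"slide":[-7,-28,-14],"yaw":1.26},{"hand":0.2,"slide":[-8,-31.5,-16],"yaw":1.44},{"hand":0.2,"slide":[-8,-31.5,-18],"yaw":1.62},{"hand":0.2,"slide":[-8,-31.5,-18],"yaw":1.8}]'; python3 -m inch '[{"hand":0.2,"slide":[0,0,0],"yaw":0.18},{"hand":0.2,"slide":[0,0,0],"yaw":0.36},{"hand":0.2,"slide":[0,0,0],"yaw":0.54},{"hand":0.2,"slide":[0,0,0],"yaw":0.72},{"hand":0.2,"slide":[0,0,0],"yaw":0.9},{"hand":0.2,"slide":[0,0,0],"yaw":1.08},{"hand":0.2,"slide":[0,0,0],"yaw":1.26},{"hand":0.2,"slide":[0,0,0],"yaw":1.44},{"hand":0.2,"slide":[0,0,0],"yaw":1.62},{"hand":0.2,"slide":[0,0,0],"yaw":1.74}]' >/dev/null;  python3 - <<'E'
from h import *
s=st(); im=capture("wrist"); cv2.imwrite("pics/w3.png",im); C=cam("wrist",s)
lo,hi=(19,150,120),(28,255,255)
B,m,l=blobs(im,lo,hi,60)
for c,a,r in B:
    if l[int(c[1]),int(c[0])]==0: continue
    rc=cv2.minAreaRect(np.argwhere(l==l[int(c[1]),int(c[0])])[:,::-1].astype(np.float32))
    W=[onz(C,x,.077)[:2] for x in cv2.boxPoints(rc)]
    print(c,a,r,onz(C,rc[0],.077),[(np.linalg.norm(e).round(4),np.arctan2(e[1],e[0]).round(3)) for e in(W[1]-W[0],W[2]-W[1])])
E
```

```text
time_s: 3.45
tcp_pos: [0.4775, -0.3175, 0.2203]
ee_rot: [[0.359, -0.933, -0.004], [-0.933, -0.359, 0.002], [-0.003, 0.003, -1.0]]
wrist_force: [0.3, -0.4, 0.9]
gripper_width: 0.797
t 4.7 tcp [ 0.4788 -0.3172  0.2224] yaw -1.0346 j6 138.1 j1 -17.4 F [0.3 0.2 0.1] M [-0.08  0.1   0.03] w 0.799
[429.9 201.9] 932 [421 168  19  70] [ 0.5229 -0.3849  0.077 ] [(np.float64(0.055), np.float64(0.545)), (np.float64(0.01), np.float64(-1.123))]
[322.6 204.3] 921 [316 171  15  69] [ 0.4803 -0.3171  0.077 ] [(np.float64(0.054), np.float64(0.504)), (np.float64(0.0099), np.float64(-1.064))]
[476.5 289.6] 78 [472 280   9  21] [ 0.4818 -0.4619  0.077 ] [(np.float64(0.0038), np.float64(-0.744)), (np.float64(0.0195), np.float64(-2.263))]
```

View pics/w3.png

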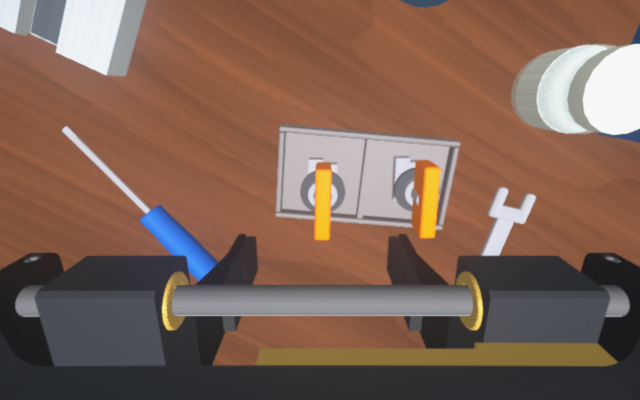

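Wrist w3: the first wing (322,204) is centred between the fingers and the second is at (430,202). Both agree with the earlier fixes to within 1 mm, so I'll descend and grip the first.

```bash
python3 -m inch '[{"hand":0.2,"slide":[0.15,0,-4],"yaw":-0.02},{"hand":0.2,"slide":[0.15,0,-8],"yaw":-0.02},{"hand":0.2,"slide":[0.15,0,-10],"yaw":-0.02},{"hand":0.2,"slide":[0.15,0,-10],"yaw":-0.02},{"hand":1,"slide":[0.15,0,-10],"yaw":-0.02},{"hand":1,"slide":[0.15,0,-10],"yaw":-0.02},{"hand":1,"slide":[0.15,0,-10],"yaw":-0.02},{"hand":1,"slide":[0.15,0,-10],"yaw":-0.02},{"hand":1,"slide":[0.15,0,-10],"yaw":-0.02}]'; python3 -m inch '[{"hand":1,"slide":[0,0,4],"yaw":0},{"hand":1,"slide":[0,0,8],"yaw":0},{"hand":1,"slide":[0,0,11],"yaw":0},{"hand":1,"slide":[0,0,12],"yaw":0},{"hand":1,"slide":[0,0,12],"yaw":0}]' ; python3 -c "
from h import *
st();cv2.imwrite('pics/w4.png',capture('wrist'))"
```

```text
time_s: 5.88
tcp_pos: [0.4818, -0.3153, 0.1225]
ee_rot: [[0.87, 0.493, 0.0], [0.493, -0.87, -0.0], [0.0, 0.0, -1.0]]
wrist_force: [0.3, 0.1, 0.5]
gripper_width: 0.32
time_s: 6.5
tcp_pos: [0.4816, -0.3152, 0.2421]
ee_rot: [[0.87, 0.493, 0.0], [0.493, -0.87, 0.0], [0.0, -0.0, -1.0]]
wrist_force: [-0.2, -0.7, 0.4]
gripper_width: 0.007
t 6.5 tcp [ 0.4816 -0.3152  0.2421] yaw -1.0557 j6 136.6 j1 -17.1 F [-0.2 -0.7  0.4] M [-0.14  0.13 -0.01] w 0.007
```

View pics/w4.png

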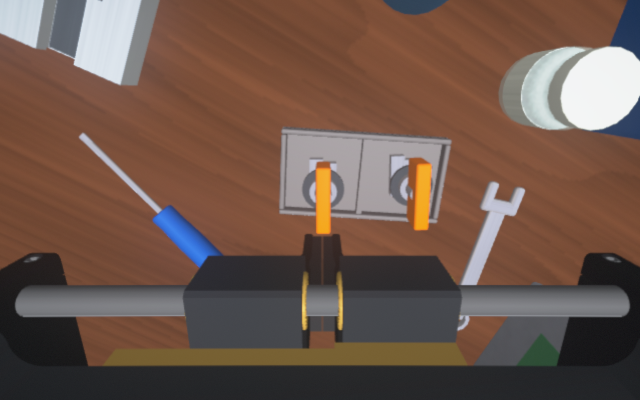

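The fingers were still closing when I lifted (about 0.1 per row), and the bolt is still at (323,195), undisturbed. I'll reopen partly and retry with more closing time.

```bash
python3 -m inch '[{"hand":0.6,"slide":[-0.1,-0.1,0],"yaw":0},{"hand":0.6,"slide":[-0.1,-0.1,0],"yaw":0},{"hand":0.6,"slide":[-0.1,-0.1,0],"yaw":0},{"hand":0.6,"slide":[-0.1,-0.1,-2],"yaw":0},{"hand":0.6,"slide":[-0.1,-0.1,-6],"yaw":0},{"hand":0.6,"slide":[-0.1,-0.1,-10],"yaw":0},{"hand":0.6,"slide":[-0.1,-0.1,-12],"yaw":0},{"hand":0.6,"slide":[-0.1,-0.1,-12],"yaw":0},{"hand":1,"slide":[-0.1,-0.1,-12],"yaw":0},{"hand":1,"slide":[-0.1,-0.1,-12],"yaw":0}]'; python3 -m inch '[{"hand":1,"slide":[0,0,0],"yaw":0},{"hand":1,"slide":[0,0,0],"yaw":0},{"hand":1,"slide":[0,0,0],"yaw":0},{"hand":1,"slide":[0,0,0],"yaw":0},{"hand":1,"slide":[0,0,3],"yaw":0},{"hand":1,"slide":[0,0,7],"yaw":0},{"hand":1,"slide":[0,0,11],"yaw":0},{"hand":1,"slide":[0,0,13],"yaw":0},{"hand":1,"slide":[0,0,13],"yaw":0}]' ; python3 -c "
from h import *
st()"
```

```text
time_s: 7.8
tcp_pos: [0.4814, -0.3166, 0.1236]
ee_rot: [[0.87, 0.493, 0.002], [0.493, -0.87, -0.001], [0.002, 0.002, -1.0]]
wrist_force: [-0.9, -0.1, 0.0]
gripper_width: 0.253
time_s: 8.93
tcp_pos: [0.4809, -0.3164, 0.2529]
ee_rot: [[0.87, 0.492, 0.002], [0.492, -0.87, -0.0], [0.002, 0.001, -1.0]]
wrist_force: [0.5, 0.1, -2.4]
gripper_width: 0.135
t 8.925 tcp [ 0.4809 -0.3164  0.2529] yaw -1.0559 j6 136.8 j1 -17.2 F [ 0.5  0.1 -2.4] M [-0.07  0.08 -0.  ] w 0.135
```

The bolt is held (11.8 mm opening, 2.4 N). I'll carry it over drop0 and check.

```bash
python3 -m inch '[{"hand":1,"slide":[0,5,0],"yaw":-0.1},{"hand":1,"slide":[0,10,0],"yaw":-0.2},{"hand":1,"slide":[0,15,0],"yaw":-0.3},{"hand":1,"slide":[0,20,0],"yaw":-0.417},{"hand":1,"slide":[0.2,25,0],"yaw":-0.417},{"hand":1,"slide":[0.24,30,0],"yaw":-0.417},{"hand":1,"slide":[0.24,35,-3],"yaw":-0.417},{"hand":1,"slide":[0.24,38.24,-6],"yaw":-0.417},{"hand":1,"slide":[0.24,38.24,-8.5],"yaw":-0.417},{"hand":1,"slide":[0.24,38.24,-8.5],"yaw":-0.417}]' >/dev/null; python3 - <<'E'
from h import *
s=st()
a=capture("scene");b=capture("side");c=capture("wrist");cv2.imwrite("pics/w5.png",c)
S=a[150:250,270:420];D=b[130:270,270:420]
cv2.imwrite("pics/c5.png",np.hstack([cv2.resize(S,(600,400),interpolation=2)]))
cv2.imwrite("pics/c5b.png",cv2.resize(c[60:260,200:440],(720,600),interpolation=2))
cv2.imwrite("pics/s5.png",a);cv2.imwrite("pics/d5.png",b)
E
```

```text
t 10.175 tcp [0.4807 0.0654 0.1639] yaw -1.4725 j6 68.7 j1 27.0 F [ 0.3 -0.9 -1.1] M [-0.14  0.07  0.  ] w 0.136
```

View pics/c5.png

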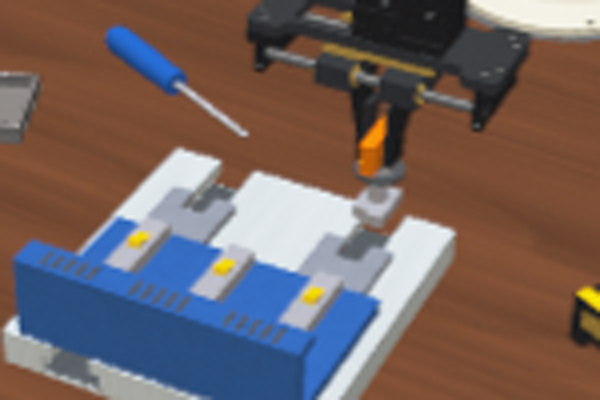

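View pics/w5.png

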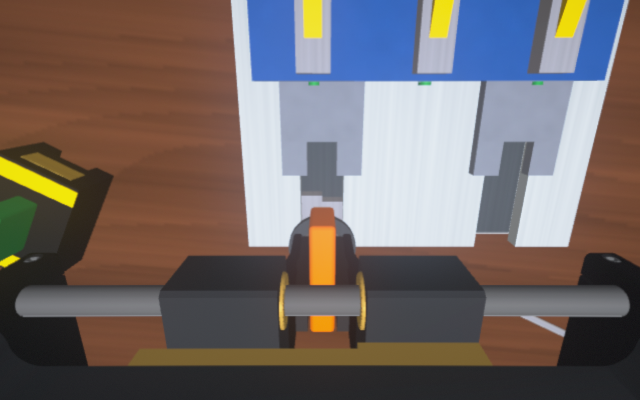

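The scene crop and w5 show the bolt over the +y slot, with the wing at column 322 and the notch centre at column 322, so it is laterally aligned. Now lowering.

```bash
python3 -m inch '[{"hand":1,"slide":[0.2,0.05,0],"yaw":0},{"hand":1,"slide":[0.2,0.05,-0.8],"yaw":0},{"hand":1,"slide":[0.2,0.05,-1.6],"yaw":0},{"hand":1,"slide":[0.2,0.05,-2.4],"yaw":0},{"hand":1,"slide":[0.2,0.05,-3.2],"yaw":0},{"hand":1,"slide":[0.2,0.05,-3.6],"yaw":0},{"hand":1,"slide":[0.2,0.05,-3.6],"yaw":0},{"hand":1,"slide":[0.2,0.05,-3.6],"yaw":0}]'
```

```text
time_s: 11.32
tcp_pos: [0.4853, 0.0666, 0.1314]
ee_rot: [[0.995, 0.098, 0.0], [0.098, -0.995, 0.0], [0.0, -0.0, -1.0]]
wrist_force: [-0.5, -0.4, -2.2]
gripper_width: 0.13
```

```bash
python3 -m inch '[{"hand":1,"slide":[0,0,-0.3],"yaw":0},{"hand":1,"slide":[0,0,-0.5],"yaw":0},{"hand":1,"slide":[0,0,-0.6],"yaw":0},{"hand":1,"slide":[0,0,-0.6],"yaw":0}]'; python3 -m inch '[{"hand":1,"slide":[0,0,-0.1],"yaw":0},{"hand":1,"slide":[0,0,-0.1],"yaw":0},{"hand":1,"slide":[0,0,-0.1],"yaw":0}]'
```

```text
time_s: 11.82
tcp_pos: [0.485, 0.0665, 0.1251]
ee_rot: [[0.995, 0.098, -0.0], [0.098, -0.995, -0.0], [-0.0, 0.0, -1.0]]
wrist_force: [-0.1, 0.1, -2.3]
gripper_width: 0.135
time_s: 12.2
tcp_pos: [0.4851, 0.0665, 0.1243]
ee_rot: [[0.995, 0.098, 0.0], [0.098, -0.995, 0.0], [0.0, -0.0, -1.0]]
wrist_force: [-0.4, -0.6, -1.8]
gripper_width: 0.137
```

```bash
python3 -m inch '[{"hand":1,"slide":[0,0,-0.1],"yaw":0},{"hand":1,"slide":[0,0,-0.1],"yaw":0},{"hand":1,"slide":[0,0,-0.1],"yaw":0}]'; python3 -m inch '[{"hand":1,"slide":[0,0,-0.1],"yaw":0},{"hand":1,"slide":[0,0,-0.1],"yaw":0},{"hand":1,"slide":[0,0,-0.1],"yaw":0}]'
```

```text
time_s: 12.58
tcp_pos: [0.4851, 0.0665, 0.1232]
ee_rot: [[0.995, 0.098, -0.0], [0.098, -0.995, -0.0], [-0.0, 0.0, -1.0]]
wrist_force: [0.2, -0.3, -2.0]
gripper_width: 0.131
time_s: 12.95
tcp_pos: [0.4851, 0.0665, 0.1222]
ee_rot: [[0.995, 0.098, 0.0], [0.098, -0.995, 0.0], [0.0, -0.0, -1.0]]
wrist_force: [0.2, 0.9, -2.5]
gripper_width: 0.133
```

```bash
python3 -m inch '[{"hand":1,"slide":[0,0,-0.08],"yaw":0},{"hand":1,"slide":[0,0,-0.08],"yaw":0},{"hand":1,"slide":[0,0,-0.08],"yaw":0}]'; python3 -m inch '[{"hand":1,"slide":[0,0,-0.08],"yaw":0},{"hand":1,"slide":[0,0,-0.08],"yaw":0},{"hand":1,"slide":[0,0,-0.08],"yaw":0}]'
```

```text
time_s: 13.32
tcp_pos: [0.4851, 0.0665, 0.1221]
ee_rot: [[0.995, 0.098, 0.0], [0.098, -0.995, 0.0], [0.0, 0.0, -1.0]]
wrist_force: [-2.6, 0.3, 4.9]
gripper_width: 0.135
time_s: 13.7
tcp_pos: [0.4852, 0.0665, 0.122]
ee_rot: [[0.995, 0.099, 0.001], [0.099, -0.995, -0.0], [0.001, 0.0, -1.0]]
wrist_force: [-4.3, 1.2, 10.9]
gripper_width: 0.135
```

Floor contact came at TCP z ≈ 0.122, so the head is in the cavity. I'll raise slightly and give it the quarter turn clockwise.

```bash
python3 -m inch '[{"hand":1,"slide":[0,0,0.17],"yaw":0},{"hand":1,"slide":[0,0,0.17],"yaw":-0.18},{"hand":1,"slide":[0,0,0.17],"yaw":-0.36},{"hand":1,"slide":[0,0,0.17],"yaw":-0.54},{"hand":1,"slide":[0,0,0.17],"yaw":-0.72},{"hand":1,"slide":[0,0,0.17],"yaw":-0.9},{"hand":1,"slide":[0,0,0.17],"yaw":-1.08},{"hand":1,"slide":[0,0,0.17],"yaw":-1.26},{"hand":1,"slide":[0,0,0.17],"yaw":-1.44},{"hand":1,"slide":[0,0,0.17],"yaw":-1.59}]'; python3 -m inch '[{"hand":1,"slide":[0,0,0],"yaw":0},{"hand":1,"slide":[0,0,0],"yaw":0}]'; python3 - <<'E'
from h import *
s=st();print((np.array(s["tcp_pos"][:2])-pt(-.058,.065))@np.c_[PX,PYv])
E
```

```text
time_s: 14.95
tcp_pos: [0.4842, 0.0658, 0.1221]
ee_rot: [[0.074, -0.997, -0.003], [-0.997, -0.074, -0.002], [0.002, 0.003, -1.0]]
wrist_force: [-1.7, -2.2, 2.1]
gripper_width: 0.134
time_s: 15.2
tcp_pos: [0.4845, 0.0659, 0.1221]
ee_rot: [[0.081, -0.997, -0.002], [-0.997, -0.081, -0.001], [0.001, 0.002, -1.0]]
wrist_force: [-1.6, -4.1, 1.6]
gripper_width: 0.139
t 15.2 tcp [0.4845 0.0659 0.1221] yaw -3.0607 j6 -22.2 j1 26.8 F [-1.6 -4.1  1.6] M [-1.05  0.71  0.01] w 0.139
[-0.041  -0.0003]
```

```bash
python3 -m inch '[{"hand":1,"slide":[0.5,0.05,0.05],"yaw":0},{"hand":1,"slide":[1,0.1,0.05],"yaw":0},{"hand":1,"slide":[1.5,0.15,0.05],"yaw":0},{"hand":1,"slide":[2,0.2,0.05],"yaw":0},{"hand":1,"slide":[2.5,0.25,0.05],"yaw":0},{"hand":1,"slide":[3,0.3,0.05],"yaw":0},{"hand":1,"slide":[3.5,0.35,0.05],"yaw":0},{"hand":1,"slide":[3.9,0.39,0.05],"yaw":0},{"hand":1,"slide":[4.1,0.41,0.05],"yaw":0},{"hand":1,"slide":[4.1,0.41,0.05],"yaw":0}]'; python3 - <<'E'
from h import *
s=st();print((np.array(s["tcp_pos"][:2])-pt(-.058,.065))@np.c_[PX,PYv])
E
```

```text
time_s: 16.45
tcp_pos: [0.5255, 0.0701, 0.1223]
ee_rot: [[0.079, -0.997, -0.003], [-0.997, -0.079, -0.001], [0.001, 0.003, -1.0]]
wrist_force: [-4.8, -4.5, -0.3]
gripper_width: 0.138
t 16.45 tcp [0.5255 0.0701 0.1223] yaw -3.0628 j6 -20.6 j1 25.1 F [-4.8 -4.5 -0.3] M [-1.45  1.33  0.08] w 0.138
[ 0.0003 -0.0002]
```

At the seat within 0.3 mm. I'll release, rise, turn back half a turn, and regrip for tightening.

```bash
python3 -m inch '[{"hand":0.5,"slide":[0,0,0],"yaw":0},{"hand":0.5,"slide":[0,0,0],"yaw":0},{"hand":0.5,"slide":[0,0,0],"yaw":0},{"hand":0.5,"slide":[0,0,0],"yaw":0},{"hand":0.5,"slide":[0,0,1.5],"yaw":0},{"hand":0.5,"slide":[0,0,4],"yaw":0},{"hand":0.5,"slide":[0,0,4],"yaw":0.18},{"hand":0.5,"slide":[0,0,4],"yaw":0.36},{"hand":0.5,"slide":[0,0,4],"yaw":0.54},{"hand":0.5,"slide":[0,0,4],"yaw":0.72}]' >/dev/null; python3 -m inch '[{"hand":0.5,"slide":[0,0,0],"yaw":0.18},{"hand":0.5,"slide":[0,0,0],"yaw":0.36},{"hand":0.5,"slide":[0,0,0],"yaw":0.54},{"hand":0.5,"slide":[0,0,0],"yaw":0.72},{"hand":0.5,"slide":[0,0,0],"yaw":0.9},{"hand":0.5,"slide":[0,0,0],"yaw":1.08},{"hand":0.5,"slide":[0,0,0],"yaw":1.26},{"hand":0.5,"slide":[0,0,0],"yaw":1.44},{"hand":0.5,"slide":[0,0,0],"yaw":1.62},{"hand":0.5,"slide":[0,0,0],"yaw":1.8}]' >/dev/null; python3 -m inch '[{"hand":0.5,"slide":[0,0,0],"yaw":0.18},{"hand":0.5,"slide":[0,0,0],"yaw":0.36},{"hand":0.5,"slide":[0,0,0],"yaw":0.54},{"hand":0.5,"slide":[0,0,0],"yaw":0.62},{"hand":0.5,"slide":[0,0,0],"yaw":0.62}]'; python3 - <<'E'
from h import *
s=st();im=capture("wrist");cv2.imwrite("pics/w6.png",im)
C=cam("wrist",s)
B,m,l=blobs(im,(5,150,120),(28,255,255),200)
for c,a,r in B: print(c,a,r)
E
```

```text
time_s: 19.58
tcp_pos: [0.5264, 0.0707, 0.1639]
ee_rot: [[-0.076, 0.997, 0.002], [0.997, 0.076, 0.001], [0.001, 0.002, -1.0]]
wrist_force: [0.6, -0.0, 0.3]
gripper_width: 0.498
t 19.575 tcp [0.5264 0.0707 0.1639] yaw 0.0766 j6 159.2 j1 25.2 F [ 0.6 -0.   0.3] M [-0.18 -0.    0.01] w 0.498
[318.9 233.7] 1684 [309 191  20  88]
```

View pics/w6.png

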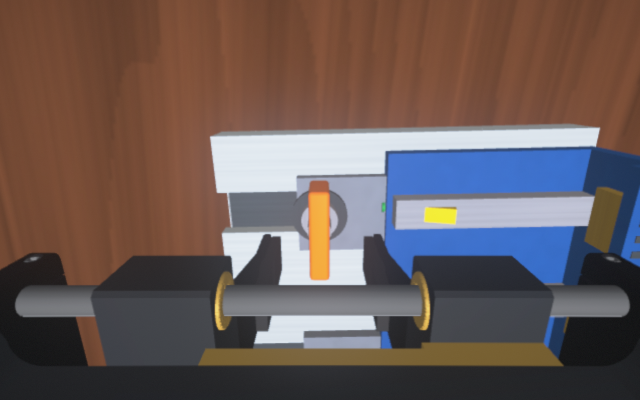

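w6 shows the wing (319,234) standing across the slot, washer over the ear, shank in the notch. Regripping and tightening by 3.2 rad.

```bash
python3 -m inch '[{"hand":0.5,"slide":[-0.08,0,-2],"yaw":0},{"hand":0.5,"slide":[-0.08,0,-4.1],"yaw":0},{"hand":0.5,"slide":[-0.08,0,-4.1],"yaw":0},{"hand":1,"slide":[-0.08,0,-4.1],"yaw":0},{"hand":1,"slide":[-0.08,0,-4.1],"yaw":0},{"hand":1,"slide":[-0.08,0,-4.1],"yaw":0},{"hand":1,"slide":[-0.08,0,-4.1],"yaw":0},{"hand":1,"slide":[-0.08,0,-4.1],"yaw":0},{"hand":1,"slide":[-0.08,0,-4.1],"yaw":0}]'; python3 -m inch '[{"hand":1,"slide":[0,0,0],"yaw":-0.16},{"hand":1,"slide":[0,0,-0.05],"yaw":-0.32},{"hand":1,"slide":[0,0,-0.09],"yaw":-0.48},{"hand":1,"slide":[0,0,-0.13],"yaw":-0.64},{"hand":1,"slide":[0,0,-0.17],"yaw":-0.8},{"hand":1,"slide":[0,0,-0.21],"yaw":-0.96},{"hand":1,"slide":[0,0,-0.25],"yaw":-1.12},{"hand":1,"slide":[0,0,-0.25],"yaw":-1.28},{"hand":1,"slide":[0,0,-0.25],"yaw":-1.44},{"hand":1,"slide":[0,0,-0.25],"yaw":-1.6}]'; python3 -c "
from h import *
st()"
```

```text
time_s: 20.75
tcp_pos: [0.5252, 0.0706, 0.1221]
ee_rot: [[-0.077, 0.997, 0.0], [0.997, 0.077, -0.0], [-0.0, 0.0, -1.0]]
wrist_force: [-0.8, 0.5, 3.3]
gripper_width: 0.137
time_s: 22.0
tcp_pos: [0.5244, 0.0701, 0.119]
ee_rot: [[0.999, 0.043, -0.002], [0.043, -0.999, -0.001], [-0.002, 0.001, -1.0]]
wrist_force: [-1.9, -1.0, 0.7]
gripper_width: 0.138
t 22.0 tcp [0.5244 0.0701 0.119 ] yaw -1.5274 j6 67.3 j1 25.2 F [-1.9 -1.   0.7] M [-0.39  0.55  0.14] w 0.138
```

```bash
python3 -m inch '[{"hand":1,"slide":[0,0,0],"yaw":-0.16},{"hand":1,"slide":[0,0,0],"yaw":-0.32},{"hand":1,"slide":[0,0,0],"yaw":-0.48},{"hand":1,"slide":[0,0,0],"yaw":-0.64},{"hand":1,"slide":[0,0,-0.03],"yaw":-0.8},{"hand":1,"slide":[0,0,-0.07],"yaw":-0.96},{"hand":1,"slide":[0,0,-0.11],"yaw":-1.12},{"hand":1,"slide":[0,0,-0.15],"yaw":-1.28},{"hand":1,"slide":[0,0,-0.19],"yaw":-1.44},{"hand":1,"slide":[0,0,-0.23],"yaw":-1.6}]'; python3 -m inch '[{"hand":1,"slide":[0,0,0],"yaw":0},{"hand":1,"slide":[0,0,0],"yaw":0}]'; python3 -c "
from h import *
st()"
```

```text
time_s: 23.25
tcp_pos: [0.5252, 0.0709, 0.1174]
ee_rot: [[0.015, -1.0, -0.0], [-1.0, -0.015, -0.0], [0.0, 0.0, -1.0]]
wrist_force: [-2.2, 1.9, 4.0]
gripper_width: 0.137
time_s: 23.5
tcp_pos: [0.5252, 0.0708, 0.1176]
ee_rot: [[0.021, -1.0, 0.0], [-1.0, -0.021, 0.0], [-0.0, -0.0, -1.0]]
wrist_force: [-2.6, 0.8, 5.1]
gripper_width: 0.133
t 23.5 tcp [0.5252 0.0708 0.1176] yaw -3.1206 j6 -24.0 j1 25.2 F [-2.6  0.8  5.1] M [ 0.45  0.97 -0.04] w 0.133
```

Wing down 4.5 mm over 3.2 rad, as expected when tight. I'll release and go to the second bolt.

```bash
python3 -m inch '[{"hand":0.5,"slide":[0,0,0],"yaw":0},{"hand":0.5,"slide":[0,0,0],"yaw":0},{"hand":0.5,"slide":[0,0,0],"yaw":0},{"hand":0.5,"slide":[0,0,0],"yaw":0},{"hand":0.5,"slide":[0,0,3],"yaw":0},{"hand":0.5,"slide":[0,0,8],"yaw":0},{"hand":0.5,"slide":[0,-5,10],"yaw":0.18},{"hand":0.5,"slide":[0,-10,10],"yaw":0.36},{"hand":0.5,"slide":[0,-15,10],"yaw":0.54},{"hand":0.5,"slide":[0,-20,10],"yaw":0.72}]' >/dev/null; python3 -m inch '[{"hand":0.5,"slide":[0,-5,0],"yaw":0.18},{"hand":0.5,"slide":[0,-10,0],"yaw":0.36},{"hand":0.5,"slide":[-0.2,-15,0],"yaw":0.54},{"hand":0.5,"slide":[-0.2,-20,0],"yaw":0.72},{"hand":0.5,"slide":[-0.2,-25.6,0],"yaw":0.9},{"hand":0.5,"slide":[-0.2,-25.6,0],"yaw":1.08},{"hand":0.5,"slide":[-0.2,-25.6,0],"yaw":1.26},{"hand":0.5,"slide":[-0.2,-25.6,0],"yaw":1.37},{"hand":0.5,"slide":[-0.2,-25.6,0],"yaw":1.37},{"hand":0.5,"slide":[-0.2,-25.6,0],"yaw":1.37}]' ; python3 - <<'E'
from h import *
s=st(); im=capture("wrist"); cv2.imwrite("pics/w7.png",im); C=cam("wrist",s)
B,m,l=blobs(im,(17,150,120),(28,255,255),200)
for c,a,r in B:
    if l[int(c[1]),int(c[0])]==0: continue
    rc=cv2.minAreaRect(np.argwhere(l==l[int(c[1]),int(c[0])])[:,::-1].astype(np.float32))
    W=[onz(C,x,.080)[:2] for x in cv2.boxPoints(rc)]
    print(c,a,r,onz(C,rc[0],.080),[(np.linalg.norm(e).round(4),np.arctan2(e[1],e[0]).round(3)) for e in(W[1]-W[0],W[2]-W[1])])
E
```

```text
time_s: 26.0
tcp_pos: [0.5233, -0.3844, 0.2169]
ee_rot: [[0.861, 0.508, -0.0], [0.508, -0.861, 0.0], [-0.0, -0.0, -1.0]]
wrist_force: [-0.1, -0.2, 0.3]
gripper_width: 0.501
t 26.0 tcp [ 0.5233 -0.3844  0.2169] yaw -1.0374 j6 142.6 j1 -22.1 F [-0.1 -0.2  0.3] M [-0.12  0.15 -0.  ] w 0.501
[320.9 209.6] 1032 [313 175  16  71] [ 0.5235 -0.3838  0.08  ] [(np.float64(0.0104), np.float64(-1.007)), (np.float64(0.0543), np.float64(-2.574))]
```

```bash
python3 -m inch '[{"hand":0.5,"slide":[0,0,-4],"yaw":0.02},{"hand":0.5,"slide":[0,0,-8],"yaw":0.02},{"hand":0.5,"slide":[0,0,-9.3],"yaw":0.02},{"hand":0.5,"slide":[0,0,-9.3],"yaw":0.02},{"hand":1,"slide":[0,0,-9.3],"yaw":0.02},{"hand":1,"slide":[0,0,-9.3],"yaw":0.02},{"hand":1,"slide":[0,0,-9.3],"yaw":0.02},{"hand":1,"slide":[0,0,-9.3],"yaw":0.02},{"hand":1,"slide":[0,0,-9.3],"yaw":0.02},{"hand":1,"slide":[0,0,-9.3],"yaw":0.02}]'; python3 -m inch '[{"hand":1,"slide":[0,0,0],"yaw":0},{"hand":1,"slide":[0,0,3],"yaw":0},{"hand":1,"slide":[0,0,7],"yaw":0},{"hand":1,"slide":[0,0,11],"yaw":0},{"hand":1,"slide":[0,0,13],"yaw":0},{"hand":1,"slide":[0,0,13],"yaw":0},{"hand":1,"slide":[0,0,13],"yaw":0}]' ; python3 -c "
from h import *
st()"
```

```text
time_s: 27.3
tcp_pos: [0.5234, -0.3845, 0.1244]
ee_rot: [[0.85, 0.527, 0.0], [0.527, -0.85, -0.0], [0.0, 0.0, -1.0]]
wrist_force: [-0.3, 0.8, 2.0]
gripper_width: 0.133
time_s: 28.18
tcp_pos: [0.5225, -0.3839, 0.2518]
ee_rot: [[0.85, 0.526, -0.003], [0.526, -0.85, 0.002], [-0.001, -0.004, -1.0]]
wrist_force: [0.5, 1.0, -2.4]
gripper_width: 0.133
t 28.175 tcp [ 0.5225 -0.3839  0.2518] yaw -1.0164 j6 143.9 j1 -22.1 F [ 0.5  1.  -2.4] M [-0.08  0.15  0.03] w 0.133
```

```bash
python3 -m inch '[{"hand":1,"slide":[-0.5,5,0],"yaw":-0.1},{"hand":1,"slide":[-1,10,0],"yaw":-0.2},{"hand":1,"slide":[-1.5,15,0],"yaw":-0.3},{"hand":1,"slide":[-2,20,0],"yaw":-0.4},{"hand":1,"slide":[-2.4,25,0],"yaw":-0.4565},{"hand":1,"slide":[-2.8,30,-3],"yaw":-0.4565},{"hand":1,"slide":[-2.8,32.1,-6],"yaw":-0.4565},{"hand":1,"slide":[-2.8,32.1,-8.7],"yaw":-0.4565},{"hand":1,"slide":[-2.8,32.1,-8.7],"yaw":-0.4565},{"hand":1,"slide":[-2.8,32.1,-8.7],"yaw":-0.4565}]' >/dev/null; python3 - <<'E'
from h import *
s=st();print((np.array(s["tcp_pos"][:2])-pt(-.101,-.065))@np.c_[PX,PYv])
c=capture("wrist");cv2.imwrite("pics/w8.png",c)
E
```

```text
t 29.425 tcp [ 0.4957 -0.0637  0.1673] yaw -1.4725 j6 84.3 j1 11.3 F [ 0.4 -0.5 -1.5] M [-0.1   0.05 -0.  ] w 0.137
[ 0.0005 -0.0004]
```

View pics/w8.png

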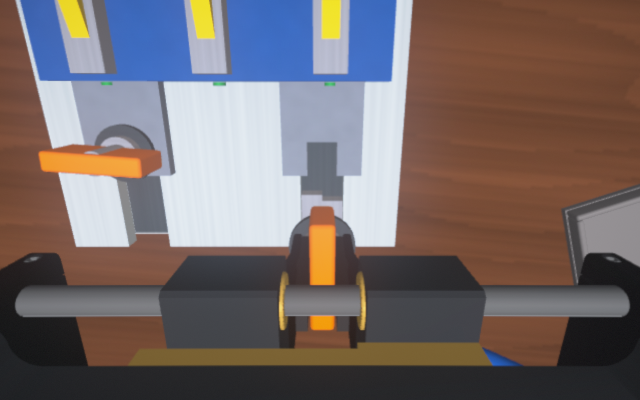

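w8: the second bolt is over the -y slot, wing and notch both at column 322, and the first bolt stands in its notch at (105,160). Lowering, then the quarter turn.

```bash
python3 -m inch '[{"hand":1,"slide":[0,0,-0.8],"yaw":0},{"hand":1,"slide":[0,0,-1.6],"yaw":0},{"hand":1,"slide":[0,0,-2.4],"yaw":0},{"hand":1,"slide":[0,0,-3.2],"yaw":0},{"hand":1,"slide":[0,0,-3.8],"yaw":0},{"hand":1,"slide":[0,0,-4.2],"yaw":0},{"hand":1,"slide":[0,0,-4.3],"yaw":0},{"hand":1,"slide":[0,0,-4.3],"yaw":0},{"hand":1,"slide":[0,0,-4.3],"yaw":0}]'; python3 -m inch '[{"hand":1,"slide":[0,0,-0.08],"yaw":0},{"hand":1,"slide":[0,0,-0.08],"yaw":0},{"hand":1,"slide":[0,0,-0.08],"yaw":0}]'; 
```

```text
time_s: 30.6
tcp_pos: [0.4955, -0.0634, 0.1243]
ee_rot: [[0.995, 0.098, 0.001], [0.098, -0.995, 0.0], [0.001, -0.0, -1.0]]
wrist_force: [-0.2, 0.1, -2.0]
gripper_width: 0.136
time_s: 30.98
tcp_pos: [0.4955, -0.0634, 0.1235]
ee_rot: [[0.995, 0.098, 0.001], [0.098, -0.995, 0.0], [0.001, 0.0, -1.0]]
wrist_force: [-0.4, 0.0, -0.5]
gripper_width: 0.138
```

```bash
python3 -m inch '[{"hand":1,"slide":[0,0,-0.06],"yaw":0},{"hand":1,"slide":[0,0,-0.06],"yaw":0},{"hand":1,"slide":[0,0,-0.06],"yaw":0}]'; python3 -m inch '[{"hand":1,"slide":[0,0,0.04],"yaw":0},{"hand":1,"slide":[0,0,0.04],"yaw":-0.18},{"hand":1,"slide":[0,0,0.04],"yaw":-0.36},{"hand":1,"slide":[0,0,0.04],"yaw":-0.54},{"hand":1,"slide":[0,0,0.04],"yaw":-0.72},{"hand":1,"slide":[0,0,0.04],"yaw":-0.9},{"hand":1,"slide":[0,0,0.04],"yaw":-1.08},{"hand":1,"slide":[0,0,0.04],"yaw":-1.26},{"hand":1,"slide":[0,0,0.04],"yaw":-1.44},{"hand":1,"slide":[0,0,0.04],"yaw":-1.59}]'; python3 -m inch '[{"hand":1,"slide":[0,0,0],"yaw":0},{"hand":1,"slide":[0,0,0],"yaw":0}]' >/dev/null; python3 - <<'E'
from h import *
s=st();print((np.array(s["tcp_pos"][:2])-pt(-.058,-.065))@np.c_[PX,PYv])
E
```

```text
time_s: 31.35
tcp_pos: [0.4955, -0.0634, 0.1234]
ee_rot: [[0.995, 0.099, 0.001], [0.099, -0.995, -0.0], [0.001, 0.0, -1.0]]
wrist_force: [-2.5, 2.0, 6.3]
gripper_width: 0.134
time_s: 32.6
tcp_pos: [0.4955, -0.0638, 0.1234]
ee_rot: [[0.075, -0.997, 0.0], [-0.997, -0.075, -0.001], [0.001, -0.0, -1.0]]
wrist_force: [-2.2, -2.2, 3.0]
gripper_width: 0.137
t 32.85 tcp [ 0.4955 -0.0638  0.1233] yaw -3.0602 j6 -6.7 j1 11.3 F [-0.4 -3.1  4.6] M [-0.9   0.38  0.02] w 0.133
[-0.0427 -0.0005]
```

Same behaviour as the first bolt. Sliding into the notch.

```bash
python3 -m inch '[{"hand":1,"slide":[0.5,0.05,0.06],"yaw":0},{"hand":1,"slide":[1,0.1,0.06],"yaw":0},{"hand":1,"slide":[1.5,0.15,0.06],"yaw":0},{"hand":1,"slide":[2,0.2,0.06],"yaw":0},{"hand":1,"slide":[2.5,0.25,0.06],"yaw":0},{"hand":1,"slide":[3,0.3,0.06],"yaw":0},{"hand":1,"slide":[3.5,0.35,0.06],"yaw":0},{"hand":1,"slide":[4,0.4,0.06],"yaw":0},{"hand":1,"slide":[4.25,0.42,0.06],"yaw":0},{"hand":1,"slide":[4.25,0.42,0.06],"yaw":0}]'; python3 - <<'E'
from h import *
s=st();print((np.array(s["tcp_pos"][:2])-pt(-.058,-.065))@np.c_[PX,PYv])
E
```

```text
time_s: 34.1
tcp_pos: [0.5348, -0.0599, 0.1231]
ee_rot: [[0.08, -0.997, -0.009], [-0.997, -0.08, -0.001], [0.001, 0.009, -1.0]]
wrist_force: [-6.2, -2.9, 8.4]
gripper_width: 0.132
t 34.1 tcp [ 0.5348 -0.0599  0.1231] yaw -3.0617 j6 -6.3 j1 10.9 F [-6.2 -2.9  8.4] M [-0.73  2.42  0.06] w 0.132
[-0.0032 -0.0005]
```

```bash
python3 -m inch '[{"hand":1,"slide":[0,0,0.1],"yaw":0},{"hand":1,"slide":[0,0,0.1],"yaw":0},{"hand":1,"slide":[0,0,0.1],"yaw":0},{"hand":1,"slide":[0,0,0.1],"yaw":0}]'; python3 - <<'E'
from h import *
s=st();print((np.array(s["tcp_pos"][:2])-pt(-.058,-.065))@np.c_[PX,PYv])
E
```

```text
time_s: 34.6
tcp_pos: [0.5375, -0.0594, 0.124]
ee_rot: [[0.079, -0.997, -0.001], [-0.997, -0.079, -0.0], [0.0, 0.001, -1.0]]
wrist_force: [-2.0, -3.6, -3.2]
gripper_width: 0.139
t 34.6 tcp [ 0.5375 -0.0594  0.124 ] yaw -3.0624 j6 -6.3 j1 10.9 F [-2.  -3.6 -3.2] M [-1.32  0.51  0.06] w 0.139
[-0.0005 -0.0002]
```

```bash
python3 -m inch '[{"hand":0.5,"slide":[0,0,-0.05],"yaw":0},{"hand":0.5,"slide":[0,0,-0.05],"yaw":0},{"hand":0.5,"slide":[0,0,-0.05],"yaw":0},{"hand":0.5,"slide":[0,0,-0.05],"yaw":0},{"hand":0.5,"slide":[0,0,1.5],"yaw":0},{"hand":0.5,"slide":[0,0,4],"yaw":0},{"hand":0.5,"slide":[0,0,4],"yaw":0.18},{"hand":0.5,"slide":[0,0,4],"yaw":0.36},{"hand":0.5,"slide":[0,0,4],"yaw":0.54},{"hand":0.5,"slide":[0,0,4],"yaw":0.72}]' >/dev/null; python3 -m inch '[{"hand":0.5,"slide":[0,0,0],"yaw":0.18},{"hand":0.5,"slide":[0,0,0],"yaw":0.36},{"hand":0.5,"slide":[0,0,0],"yaw":0.54},{"hand":0.5,"slide":[0,0,0],"yaw":0.72},{"hand":0.5,"slide":[0,0,0],"yaw":0.9},{"hand":0.5,"slide":[0,0,0],"yaw":1.08},{"hand":0.5,"slide":[0,0,0],"yaw":1.26},{"hand":0.5,"slide":[0,0,0],"yaw":1.44},{"hand":0.5,"slide":[0,0,0],"yaw":1.62},{"hand":0.5,"slide":[0,0,0],"yaw":1.8}]' >/dev/null; python3 -m inch '[{"hand":0.5,"slide":[0,0,0],"yaw":0.18},{"hand":0.5,"slide":[0,0,0],"yaw":0.36},{"hand":0.5,"slide":[0,0,0],"yaw":0.54},{"hand":0.5,"slide":[0,0,0],"yaw":0.6},{"hand":0.5,"slide":[0,0,0],"yaw":0.6}]'; python3 - <<'E'
from h import *
s=st();im=capture("wrist");cv2.imwrite("pics/w9.png",im)
C=cam("wrist",s)
B,m,l=blobs(im,(5,150,120),(28,255,255),200)
for c,a,r in B: print(c,a,r)
E
```

```text
time_s: 37.72
tcp_pos: [0.5381, -0.0593, 0.1657]
ee_rot: [[-0.057, 0.998, 0.002], [0.998, 0.057, 0.0], [0.0, 0.002, -1.0]]
wrist_force: [0.3, 0.4, -0.0]
gripper_width: 0.498
t 37.725 tcp [ 0.5381 -0.0593  0.1657] yaw 0.057 j6 172.4 j1 10.9 F [ 0.3  0.4 -0. ] M [-0.11  0.05  0.06] w 0.498
[309.3  24.5] 1186 [298   0  24  51]
[320.5 233.2] 1700 [310 190  21  89]
```

```bash
python3 -m inch '[{"hand":0.5,"slide":[0,0,-2],"yaw":0},{"hand":0.5,"slide":[0,0,-4.2],"yaw":0},{"hand":0.5,"slide":[0,0,-4.2],"yaw":0},{"hand":1,"slide":[0,0,-4.2],"yaw":0},{"hand":1,"slide":[0,0,-4.2],"yaw":0},{"hand":1,"slide":[0,0,-4.2],"yaw":0},{"hand":1,"slide":[0,0,-4.2],"yaw":0},{"hand":1,"slide":[0,0,-4.2],"yaw":0},{"hand":1,"slide":[0,0,-4.2],"yaw":0}]'; python3 -m inch '[{"hand":1,"slide":[0,0,0],"yaw":-0.16},{"hand":1,"slide":[0,0,-0.05],"yaw":-0.32},{"hand":1,"slide":[0,0,-0.09],"yaw":-0.48},{"hand":1,"slide":[0,0,-0.13],"yaw":-0.64},{"hand":1,"slide":[0,0,-0.17],"yaw":-0.8},{"hand":1,"slide":[0,0,-0.21],"yaw":-0.96},{"hand":1,"slide":[0,0,-0.25],"yaw":-1.12},{"hand":1,"slide":[0,0,-0.25],"yaw":-1.28},{"hand":1,"slide":[0,0,-0.25],"yaw":-1.44},{"hand":1,"slide":[0,0,-0.25],"yaw":-1.6}]';python3 -m inch '[{"hand":1,"slide":[0,0,0],"yaw":-0.16},{"hand":1,"slide":[0,0,0],"yaw":-0.32},{"hand":1,"slide":[0,0,0],"yaw":-0.48},{"hand":1,"slide":[0,0,0],"yaw":-0.64},{"hand":1,"slide":[0,0,-0.03],"yaw":-0.8},{"hand":1,"slide":[0,0,-0.07],"yaw":-0.96},{"hand":1,"slide":[0,0,-0.11],"yaw":-1.12},{"hand":1,"slide":[0,0,-0.15],"yaw":-1.28},{"hand":1,"slide":[0,0,-0.19],"yaw":-1.44},{"hand":1,"slide":[0,0,-0.23],"yaw":-1.6}]'; python3 -m inch '[{"hand":1,"slide":[0,0,0],"yaw":0},{"hand":1,"slide":[0,0,0],"yaw":0}]'; python3 -c "
from h import *
st()"
```

```text
time_s: 38.9
tcp_pos: [0.5379, -0.0593, 0.123]
ee_rot: [[-0.058, 0.998, 0.0], [0.998, 0.058, -0.0], [-0.0, 0.0, -1.0]]
wrist_force: [-0.1, 0.2, 2.3]
gripper_width: 0.133
time_s: 40.15
tcp_pos: [0.5369, -0.0594, 0.1197]
ee_rot: [[1.0, 0.024, -0.002], [0.024, -1.0, -0.0], [-0.002, 0.0, -1.0]]
wrist_force: [-1.9, 0.4, 0.1]
gripper_width: 0.136
time_s: 41.4
tcp_pos: [0.5379, -0.0586, 0.1182]
ee_rot: [[-0.004, -1.0, 0.0], [-1.0, 0.004, 0.0], [-0.0, -0.0, -1.0]]
wrist_force: [-2.0, 4.0, 5.2]
gripper_width: 0.138
time_s: 41.65
tcp_pos: [0.5379, -0.0586, 0.1185]
ee_rot: [[0.001, -1.0, 0.0], [-1.0, -0.001, 0.001], [-0.001, -0.0, -1.0]]
wrist_force: [-2.2, 4.3, 6.5]
gripper_width: 0.134
t 41.65 tcp [ 0.5379 -0.0586  0.1185] yaw -3.141 j6 -10.9 j1 10.9 F [-2.2  4.3  6.5] M [1.34 0.78 0.04] w 0.134
```

Second nut matches the first (4.5 mm down over 3.2 rad). I'll release and go look at the pack.

```bash
python3 -m inch '[{"hand":0.4,"slide":[0,0,0],"yaw":0},{"hand":0.4,"slide":[0,0,0],"yaw":0},{"hand":0.4,"slide":[0,0,0],"yaw":0},{"hand":0.4,"slide":[0,0,0],"yaw":0},{"hand":0.4,"slide":[0,0,4],"yaw":0},{"hand":0.4,"slide":[0,0,10],"yaw":0},{"hand":0.4,"slide":[-1.5,5,14],"yaw":0.18},{"hand":0.4,"slide":[-3,10,17],"yaw":0.36},{"hand":0.4,"slide":[-5,15,19],"yaw":0.54},{"hand":0.4,"slide":[-6.5,20,19],"yaw":0.72}]' >/dev/null; python3 -m inch '[{"hand":0.4,"slide":[-0.5,5,0],"yaw":0.18},{"hand":0.4,"slide":[-1,10,0],"yaw":0.36},{"hand":0.4,"slide":[-1.3,13,0],"yaw":0.54},{"hand":0.4,"slide":[-1.3,13,0],"yaw":0.72},{"hand":0.4,"slide":[-1.3,13,0],"yaw":0.9},{"hand":0.4,"slide":[-1.3,13,0],"yaw":0.95},{"hand":0.4,"slide":[-1.3,13,0],"yaw":0.95}]' ; python3 - <<'E'
from h import *
s=st(); im=capture("wrist"); cv2.imwrite("pics/w10.png",im); C=cam("wrist",s)
np.save("pics/w10.npy",{k:np.array(v) for k,v in s.items()},allow_pickle=True)
for lo,hi,z in(((50,100,50),(85,255,255),.07),((27,150,100),(33,255,255),.04)):
  B,m,l=blobs(im,lo,hi,100)
  for c,a,r in B:
    rc=cv2.minAreaRect(np.argwhere(l==np.bincount(l[r[1]:r[1]+r[3],r[0]:r[0]+r[2]].ravel())[1:].argmax()+1)[:,::-1].astype(np.float32))
    W=[onz(C,x,z)[:2] for x in cv2.boxPoints(rc)]
    print(c,a,r,onz(C,rc[0],z),[(np.linalg.norm(e).round(4),np.arctan2(e[1],e[0]).round(3)) for e in(W[1]-W[0],W[2]-W[1])])
E
```

```text
time_s: 43.78
tcp_pos: [0.4597, 0.2706, 0.3077]
ee_rot: [[0.995, 0.098, -0.0], [0.098, -0.995, -0.0], [-0.0, 0.0, -1.0]]
wrist_force: [0.3, -0.0, -0.6]
gripper_width: 0.6
t 43.775 tcp [0.4597 0.2706 0.3077] yaw -1.4731 j6 47.7 j1 47.9 F [ 0.3 -0.  -0.6] M [-0.11  0.17  0.06] w 0.6
[319.9 174.7] 639 [305 154  30  42] [0.4609 0.273  0.07  ] [(np.float64(0.0422), np.float64(-0.417)), (np.float64(0.0161), np.float64(-1.995))]
[612.  43.] 196 [604  33  17  21] [0.6125 0.0017 0.04  ] [(np.float64(0.0203), np.float64(-0.137)), (np.float64(0.009), np.float64(-1.84))]
[536.4  43.9] 202 [529  34  16  21] [0.6051 0.0743 0.04  ] [(np.float64(0.0204), np.float64(-0.07)), (np.float64(0.0089), np.float64(-1.756))]
[334.4 143.4] 641 [310 126  50  35] [0.4891 0.2601 0.04  ] [(np.float64(0.013), np.float64(-0.421)), (np.float64(0.0556), np.float64(-1.975))]
[304.5 196.6] 533 [282 182  47  31] [0.4264 0.2868 0.04  ] [(np.float64(0.0129), np.float64(-0.398)), (np.float64(0.0548), np.float64(-1.979))]
```

View pics/w10.png

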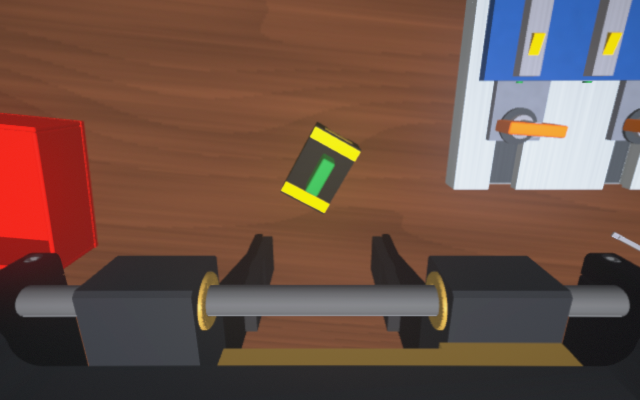

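w10: pack centre ≈(320,170), yellow bands at (334,143) and (304,197), fin at (320,175); axis angle ≈ -0.41 rad, centre (0.459, 0.273), band spacing and sizes right. Both bolts remain square. Gripping the fin.

```bash
python3 -m inch '[{"hand":0.4,"slide":[-0.07,0.27,-4],"yaw":-0.17},{"hand":0.4,"slide":[-0.07,0.27,-8],"yaw":-0.34},{"hand":0.4,"slide":[-0.07,0.27,-12],"yaw":-0.505},{"hand":0.4,"slide":[-0.07,0.27,-16],"yaw":-0.505},{"hand":0.4,"slide":[-0.07,0.27,-18.5],"yaw":-0.505},{"hand":0.4,"slide":[-0.07,0.27,-19.4],"yaw":-0.505},{"hand":0.4,"slide":[-0.07,0.27,-19.4],"yaw":-0.505},{"hand":1,"slide":[-0.07,0.27,-19.4],"yaw":-0.505},{"hand":1,"slide":[-0.07,0.27,-19.4],"yaw":-0.505},{"hand":1,"slide":[-0.07,0.27,-19.4],"yaw":-0.505}]'; python3 -m inch '[{"hand":1,"slide":[0,0,0],"yaw":0},{"hand":1,"slide":[0,0,0],"yaw":0},{"hand":1,"slide":[0,0,0],"yaw":0},{"hand":1,"slide":[0,0,0],"yaw":0},{"hand":1,"slide":[0,0,0],"yaw":0}]'; python3 -m inch '[{"hand":1,"slide":[0,0,2],"yaw":0},{"hand":1,"slide":[0,0,6],"yaw":0},{"hand":1,"slide":[0,0,10],"yaw":0},{"hand":1,"slide":[0,0,12],"yaw":0},{"hand":1,"slide":[0,0,12],"yaw":0.17},{"hand":1,"slide":[0,0,12],"yaw":0.34},{"hand":1,"slide":[0,0,12],"yaw":0.508},{"hand":1,"slide":[0,0,12],"yaw":0.508},{"hand":1,"slide":[0,0,12],"yaw":0.508}]'; python3 - <<'E'
from h import *
s=st();print("rel home0 -36mm:",pt(.076-.036,.07)-np.array(s["tcp_pos"][:2]),"home2? ",pt(.076-.036,-.07))
E
```

```text
time_s: 45.08
tcp_pos: [0.4593, 0.2737, 0.1146]
ee_rot: [[0.918, -0.395, 0.001], [-0.395, -0.918, 0.001], [0.0, -0.001, -1.0]]
wrist_force: [-0.2, 0.3, 0.5]
gripper_width: 0.347
time_s: 45.7
tcp_pos: [0.4587, 0.2728, 0.1139]
ee_rot: [[0.918, -0.396, -0.001], [-0.396, -0.918, -0.001], [-0.001, 0.002, -1.0]]
wrist_force: [-1.6, -4.0, 4.9]
gripper_width: 0.16
time_s: 46.82
tcp_pos: [0.4591, 0.2736, 0.2333]
ee_rot: [[0.995, 0.099, -0.0], [0.099, -0.995, 0.0], [-0.0, -0.0, -1.0]]
wrist_force: [-0.3, 0.4, -4.0]
gripper_width: 0.159
t 46.825 tcp [0.4591 0.2736 0.2333] yaw -1.4719 j6 47.5 j1 48.2 F [-0.3  0.4 -4. ] M [-0.16  0.11 -0.01] w 0.159
rel home0 -36mm: [ 0.1632 -0.1889] home2?  [ 0.636  -0.0546]
```

Pack held (13.8 mm, 4 N). Carrying it to the middle rail, 36 mm in front of home.

```bash
python3 -m inch '[{"hand":1,"slide":[3,-4.5,0],"yaw":0},{"hand":1,"slide":[6,-9,0],"yaw":0},{"hand":1,"slide":[9,-13.5,0],"yaw":0},{"hand":1,"slide":[12,-18,0],"yaw":0},{"hand":1,"slide":[15,-22.5,0],"yaw":0},{"hand":1,"slide":[17,-25.85,0],"yaw":0},{"hand":1,"slide":[17,-25.85,-2.5],"yaw":0},{"hand":1,"slide":[17,-25.85,-4.8],"yaw":0},{"hand":1,"slide":[17,-25.85,-4.8],"yaw":0},{"hand":1,"slide":[17,-25.85,-4.8],"yaw":0}]'; python3 - <<'E'
from h import *
s=st();print((np.array(s["tcp_pos"][:2])-pt(.040,0))@np.c_[PX,PYv])
a=capture("scene");cv2.imwrite("pics/s11.png",a);w=capture("wrist");cv2.imwrite("pics/w11.png",w)
cv2.imwrite("pics/c11.png",np.vstack([cv2.resize(a[150:275,250:450],(480,300),interpolation=2),cv2.resize(w,(480,300))]))
E
```

```text
time_s: 48.08
tcp_pos: [0.6299, 0.0152, 0.1867]
ee_rot: [[0.995, 0.101, 0.002], [0.101, -0.995, -0.0], [0.002, 0.0, -1.0]]
wrist_force: [0.2, -0.3, -3.2]
gripper_width: 0.16
t 48.075 tcp [0.6299 0.0152 0.1867] yaw -1.4694 j6 79.7 j1 16.1 F [ 0.2 -0.3 -3.2] M [-0.09  0.08  0.  ] w 0.16
[ 0.0008 -0.    ]
```

View pics/c11.png

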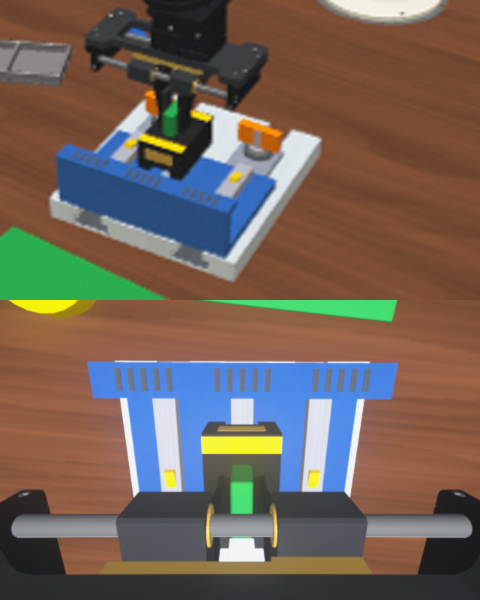

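The pack is centred over the middle rail (column 242 for both), square to it, clear of the hood; no other pack in view. Lowering.

```bash
python3 -m inch '[{"hand":1,"slide":[0,0,-1],"yaw":0},{"hand":1,"slide":[0,0,-2],"yaw":0},{"hand":1,"slide":[0,0,-2.7],"yaw":0},{"hand":1,"slide":[0,0,-2.9],"yaw":0},{"hand":1,"slide":[0,0,-2.9],"yaw":0},{"hand":1,"slide":[0,0,-2.9],"yaw":0}]'; python3 -m inch '[{"hand":1,"slide":[0,0,-0.1],"yaw":0},{"hand":1,"slide":[0,0,-0.1],"yaw":0},{"hand":1,"slide":[0,0,-0.1],"yaw":0}]'
```

```text
time_s: 48.92
tcp_pos: [0.6293, 0.0149, 0.1572]
ee_rot: [[0.995, 0.101, 0.001], [0.101, -0.995, 0.0], [0.001, 0.0, -1.0]]
wrist_force: [-1.0, 0.9, -3.1]
gripper_width: 0.161
time_s: 49.3
tcp_pos: [0.6293, 0.0149, 0.156]
ee_rot: [[0.995, 0.101, 0.001], [0.101, -0.995, 0.0], [0.001, 0.0, -1.0]]
wrist_force: [0.1, 0.1, -2.6]
gripper_width: 0.156
```

```bash
python3 -m inch '[{"hand":1,"slide":[0,0,-0.08],"yaw":0},{"hand":1,"slide":[0,0,-0.08],"yaw":0},{"hand":1,"slide":[0,0,-0.08],"yaw":0}]'; python3 -m inch '[{"hand":1,"slide":[0,0,-0.08],"yaw":0},{"hand":1,"slide":[0,0,-0.08],"yaw":0},{"hand":1,"slide":[0,0,-0.08],"yaw":0}]'
```

```text
time_s: 49.68
tcp_pos: [0.6293, 0.015, 0.1558]
ee_rot: [[0.995, 0.101, 0.001], [0.101, -0.995, -0.0], [0.001, 0.0, -1.0]]
wrist_force: [-2.2, 0.5, 3.4]
gripper_width: 0.156
time_s: 50.05
tcp_pos: [0.6293, 0.0149, 0.1558]
ee_rot: [[0.995, 0.102, 0.001], [0.102, -0.995, -0.0], [0.001, 0.0, -1.0]]
wrist_force: [-3.7, 0.9, 6.6]
gripper_width: 0.157
```

On the rail at the predicted height. Sliding back under the hood.

```bash
python3 -m inch '[{"hand":1,"slide":[0.5,0.05,0.1],"yaw":0},{"hand":1,"slide":[1,0.1,0.1],"yaw":0},{"hand":1,"slide":[1.5,0.15,0.1],"yaw":0},{"hand":1,"slide":[2,0.2,0.1],"yaw":0},{"hand":1,"slide":[2.5,0.25,0.1],"yaw":0},{"hand":1,"slide":[3,0.3,0.1],"yaw":0},{"hand":1,"slide":[3.3,0.33,0.1],"yaw":0},{"hand":1,"slide":[3.6,0.36,0.1],"yaw":0},{"hand":1,"slide":[3.8,0.38,0.1],"yaw":0},{"hand":1,"slide":[3.8,0.38,0.1],"yaw":0}]'; python3 - <<'E'
from h import *
s=st();print((np.array(s["tcp_pos"][:2])-pt(.076,0))@np.c_[PX,PYv])
E
```

```text
time_s: 51.3
tcp_pos: [0.6662, 0.0182, 0.1559]
ee_rot: [[0.995, 0.101, -0.003], [0.101, -0.995, -0.001], [-0.003, 0.001, -1.0]]
wrist_force: [-5.9, -0.4, 5.7]
gripper_width: 0.159
t 51.3 tcp [0.6662 0.0182 0.1559] yaw -1.4694 j6 80.3 j1 15.4 F [-5.9 -0.4  5.7] M [-0.28  1.68  0.01] w 0.159
[ 0.0013 -0.0005]
```

```bash
python3 -m inch '[{"hand":1,"slide":[0.15,0.01,0.05],"yaw":0},{"hand":1,"slide":[0.3,0.03,0.05],"yaw":0},{"hand":1,"slide":[0.3,0.03,0.05],"yaw":0},{"hand":1,"slide":[0.3,0.03,0.05],"yaw":0}]'; python3 -m inch '[{"hand":1,"slide":[0.3,0.03,0],"yaw":0},{"hand":1,"slide":[0.3,0.03,0],"yaw":0},{"hand":1,"slide":[0.3,0.03,0],"yaw":0}]'
```

```text
time_s: 51.8
tcp_pos: [0.6669, 0.0184, 0.156]
ee_rot: [[0.995, 0.101, -0.009], [0.101, -0.995, -0.002], [-0.009, 0.001, -1.0]]
wrist_force: [-11.3, -0.4, 8.4]
gripper_width: 0.158
time_s: 52.18
tcp_pos: [0.6674, 0.0184, 0.1559]
ee_rot: [[0.995, 0.1, -0.015], [0.1, -0.995, -0.002], [-0.015, 0.001, -1.0]]
wrist_force: [-18.3, 1.8, 13.0]
gripper_width: 0.158
```

It's hard against the wall (force rising, no travel). I'll relax the push, release, rise, and look.

```bash
python3 -m inch '[{"hand":1,"slide":[-0.5,-0.05,0.05],"yaw":0},{"hand":0.3,"slide":[-0.5,-0.05,0.05],"yaw":0},{"hand":0.3,"slide":[-0.5,-0.05,0.05],"yaw":0},{"hand":0.3,"slide":[-0.5,-0.05,0.05],"yaw":0},{"hand":0.3,"slide":[-0.5,-0.05,0.05],"yaw":0},{"hand":0.3,"slide":[-0.5,-0.05,0.05],"yaw":0},{"hand":0.3,"slide":[-0.5,-0.05,3],"yaw":0},{"hand":0.3,"slide":[-0.5,-0.05,8],"yaw":0},{"hand":0.3,"slide":[-4,-0.4,13],"yaw":0},{"hand":0.3,"slide":[-9,-0.9,17],"yaw":0}]'; python3 -m inch '[{"hand":0.3,"slide":[-5,0,4],"yaw":0},{"hand":0.3,"slide":[-10,0,6],"yaw":0},{"hand":0.3,"slide":[-10,0,6],"yaw":0},{"hand":0.3,"slide":[-10,0,6],"yaw":0}]'; python3 - <<'E'
from h import *
s=st();a=capture("scene");w=capture("wrist");cv2.imwrite("pics/w12.png",w);cv2.imwrite("pics/s12.png",a)
C=cam("wrist",s); u=proj(C,[*pt(0,0),.04]).astype(int);print(u)
x0=max(0,u[0]-130);y0=max(0,u[1]-130)
cv2.imwrite("pics/c12.png",np.vstack([cv2.resize(a[150:275,250:450],(480,300),interpolation=2),cv2.resize(w[y0:y0+180,x0:x0+288],(480,300),interpolation=2)]))
B,m,l=blobs(w,(27,150,100),(33,255,255),40)
for c,ar,r in B:
    for z in(.057,.082): print(c,ar,r,"z",z,(onz(C,c,z)[:2]-P0)@np.c_[PX,PYv])
E
```

```text
time_s: 53.42
tcp_pos: [0.5845, 0.0105, 0.3265]
ee_rot: [[0.995, 0.101, 0.002], [0.101, -0.995, 0.0], [0.002, 0.0, -1.0]]
wrist_force: [0.7, 0.2, 1.1]
gripper_width: 0.7
time_s: 53.92
tcp_pos: [0.4844, 0.0105, 0.3848]
ee_rot: [[0.995, 0.101, 0.001], [0.101, -0.995, 0.001], [0.001, -0.0, -1.0]]
wrist_force: [0.8, 0.2, -0.2]
gripper_width: 0.701
t 53.925 tcp [0.4844 0.0105 0.3848] yaw -1.4693 j6 75.3 j1 20.5 F [ 0.8  0.2 -0.2] M [-0.09  0.15  0.03] w 0.701
[330  71]
[332.2  26.3] 691 [307  20  51  14] z 0.057 [ 0.0469 -0.0011]
[332.2  26.3] 691 [307  20  51  14] z 0.082 [ 0.043  -0.0004]
[270.1  51.4] 120 [266  44   9  16] z 0.057 [0.0205 0.0701]
[270.1  51.4] 120 [266  44   9  16] z 0.082 [0.0181 0.0665]
[331.   51.9] 118 [328  44   7  17] z 0.057 [ 0.0203 -0.0001]
[331.   51.9] 118 [328  44   7  17] z 0.082 [0.0179 0.0005]
[391.2  52. ] 128 [387  44   9  17] z 0.057 [ 0.0204 -0.0694]
[391.2  52. ] 128 [387  44   9  17] z 0.082 [ 0.018  -0.0647]
```

View pics/c12.png

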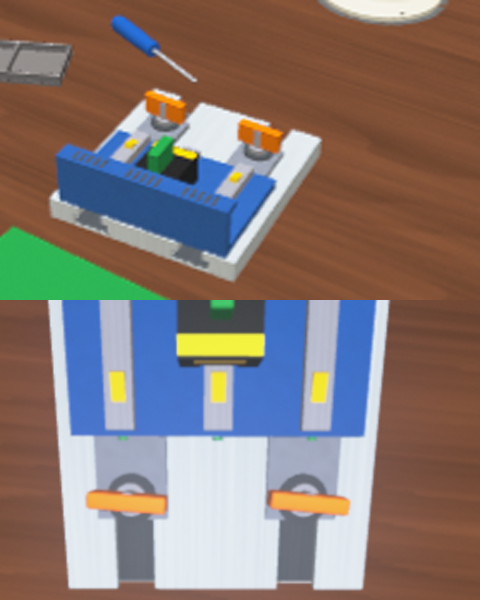

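c12: the pack sits under the hood, and the middle catch (331,52) is in line with the two known-up catches (270,51) and (391,52), so it's up. Both bolts stand in their notches. One last overview to confirm no other pack is on the bench.

```bash
python3 - <<'E'
from h import *
a=capture("scene");b=capture("side")
cv2.imwrite("pics/final.png",np.hstack([cv2.resize(x,(400,250),interpolation=3) for x in(a,b)]+[])if 0 else np.vstack([cv2.resize(x,(480,300),interpolation=3) for x in(a,b)]))
st()
E
```

```text
t 54.125 tcp [0.4852 0.0106 0.3834] yaw -1.4698 j6 75.3 j1 20.5 F [ 0.6 -0.8 -0.2] M [-0.07  0.15 -0.01] w 0.7
```

View pics/final.png

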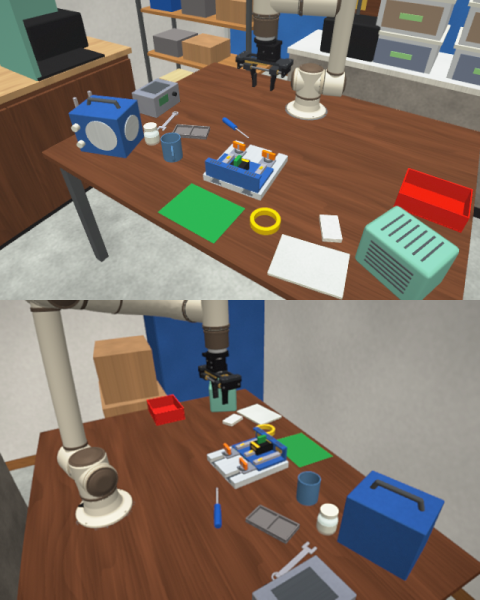

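The final overview shows no other pack, the caddy empty, the mug and jar untouched, and the gripper clear. Handing in.

```bash
python3 -c "
from station import finish_job
print(finish_job())"
```

```text
the job is handed in; nothing more can be done
None
```

I clamped the dock with both T-bolts, put the one pack on the bench home on the middle rail, and handed the job in at about 54 s of robot time. No verdict was reported.

**Bolts:** Each went head-first into its slot, was turned a quarter turn clockwise, slid to the seat (within about 0.5 mm by the hand's position) and was tightened by about 3.2 rad. Each wing came down about 4.5 mm, as a tight nut should. I could not measure nut force or nut angle directly. Allowing for up to 10° of head creep, I estimate at least 3.0 rad against the 2.7 needed.

**Pack:** I slid it back until it was hard against the wall, with 18 N and almost no further travel. In the last wrist picture, the middle catch lines up with the two catches known to be up.

**Last checks:** The final pictures show both bolts in their notches, the mug and jar where they stood, no other pack, and the gripper clear.

**Mended on the way:** I lifted off the first bolt before the fingers had closed; the bolt was not moved, and I regripped it. The second bolt dragged about 3 mm short of its seat until I raised it 1 mm.

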